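# Lock a small bottle into a clamp platform with a spring-button sleeve

### The arm

A 6-joint arm with a two-finger parallel gripper is mounted at the origin on a cart in front of the work surface, level with it; the furniture and walls round the work are solid. World frame = base frame: x ahead of the robot, y to its left, z up, the work surface at z = 0. Lengths are in m, angles in rad, forces in N, time in s.
With the tool pointing down it reaches from about 0.25 to 0.775 m from the base axis. Payload 4 kg.
Tool frame: the origin (TCP) lies on the centre line of the jaws, within the pads' length; the fingertips stand 8 mm ahead of it and the grasp point (between the pads) lies 11 mm behind it; z points along the fingers, y is the direction in which the jaws open and shut (so a half turn about z gives the same grasp; the last joint's range is limited). The gripper opens to 94 mm and grips with 3 to 60 N. Pads are 16 mm wide; open, the fingers measure 119 mm over their backs; the gripper's body (75 mm by 177 mm) begins 78 mm behind the grasp point.
Start: joints at [-1.386, 0.087, 1.371, -0, 1.684, -0.103], TCP at [0.156, -0.527, 0.214] pointing down, gripper open.
Joint ranges: [-3.1, 3.1], [-0.76, 2.03], [0.27, 2.55], [-1.08, 4.22], [0.17, 2.65], [-2.57, 2.57]. Speed limits (rad/s): [2.79, 2.79, 3.14, 3.14, 3.14, 3.14].

### API

Orientations are given as [roll, pitch, yaw] about the fixed x, y, z axes, in that order (R = Rz(yaw) Ry(pitch) Rx(roll)).
In Python, from bench import robot, cams, close_job gives the robot as it stands.
- The arm moves only by the tool arm_command, never from a script. Its argument "plan" is one flat list of numbers, 7 for each row, row after row: the shift along the tool's x, y, z in cm, then the turn, a rotation vector about the tool's x, y, z in degrees, then the closure, from 0 (fully open) to 1 (shut). A call has 1 to 8 rows; each row shifts and turns the commanded pose from where the row before left it, along the tool's axes as they then stand; what a row does not reach is not made up. A row lasts 1/8 s, in which the tool goes at most 62.5 mm and 10.7 degrees, less where a joint would pass 70% of its speed; a pose out of reach is approached as far as the arm can. A call with a gripper value outside its range is refused whole. The fingers move at their own pace and stop on an object; the grip force is fixed at half the most. Time passes only in rows, so rows that do not move let the fingers close. It gives the time, the measured TCP pose, the force and the opening at its end, in the units of the state.
- robot.get_obs(): the state, without advancing time (a new reading comes with each control period).
- cams.snapshot(name): name is "scene" or "side" or "wrist"; returns a dict with "pixels" (480x640x3 uint8, red, green, blue), "fov_y" (degrees; the focal length in pixels is half the picture's height over the tangent of half this angle, whatever the lens; pixels are square), "cx", "cy" (the principal point, pixels), "camera_from_world" (4x4, takes a point from world to camera coordinates); the wrist camera has in their place "tool_from_camera" (4x4, takes a point from camera to tool coordinates, whose origin is the TCP and whose axes are the flange's). Camera axes: x right, y up, looking along -z (the intrinsics and any distortion apply to the point x, -y, -z); pixel columns grow to the right and rows downward; lengths in m; the calibration is good to about 2 mm. The wrist camera is an equidistant fisheye: a pixel r from the principal point sees the ray r / f radians off the axis. A picture is of the moment at which its call begins: read the wrist's pose just before it. There is no depth.
- close_job(): hands the job in, once; it reports no verdict.
The state is a dict: "time": time; "joint_positions": joint angles; "qvel": joint speeds; "joint_torque": joint torques, N m; "tool_pos": TCP position; "ee_rot": TCP orientation; "wrist_force": force on the tool from outside, world axes, zero at the start; "wrist_torque": the same for the moment, N m; "width": finger opening in m.
Only numpy, scipy, OpenCV 4.12 (cv2) and the standard library are available. Lean on these libraries where they do the work, as an engineer would, in place of code of your own. Each camera call takes 0.05 s, during which the arm holds its last target.

### The job

Stand the small bottle upright on the black rubber mat of the clamp platform, close to the fixed end stop, and let go of it. Then press the sleeve's spring button in flush and slide the sleeve with its clamp bar towards the bottle until the button pops fully out through the sleeve's next hole and locks it; stop as soon as it clicks and do not force the sleeve against the button. Leave the bottle standing between bar and stop, everything released, and do not disturb the other things on the bench.

Things in the scene. Friction and masses are not known exactly. Their poses are not given: they have to be found in the camera images.
- bottle_center (a point): Centre (half-way up) of the small screw-cap bottle, the only one of its size: 40 mm diameter body up to 50 mm, 75 mm tall with its 23 mm cap, mass about 0.12 kg; stands upright on the bench at the start. Site z axis along the bottle, up.
- platform: Clamp platform fixed to the bench: grey plate 200 x 350 x 12 mm, x -50..150, y -155..195 mm in its frame. Origin on the bench below the button; y runs along the rail towards the end stop, x from rail to mat, z up. The square rail lies along y at x = 0, axis 58 mm up, on two posts 36 mm wide, 79 mm tall, at y = -131 and +171 mm.
- mat_center (a point): Centre of the top face of the black rubber mat on the platform (90 mm along x, 100 mm along y, its top 14 mm above the bench), where the bottle is to stand. Axes as the platform's.
- stop_face (a point): Centre of the rubber face of the fixed end stop, which looks to the platform's -y (towards the bar); face 70 mm wide, stop 62 mm tall above the bench. Axes as the platform's.
- bar_face (a point): Centre of the rubber face of the moving clamp bar, which looks to the platform's +y; bar 26 mm tall, its middle 58 mm above the bench, carried by the sleeve. With the sleeve open the face is 115 mm from the stop face, locked closed it is 41 to 69 mm from it. Axes as the platform's.
- sleeve_axis (a point): Point on the sleeve's axis, level with its open hole, 58 mm above the bench; moves with it. The sleeve is a square aluminium tube 30 x 30 mm on the rail, from 90 mm behind to 55 mm ahead (platform's +y) of this point; the clamp bar leaves its rear face 42 to 50 mm ahead. A pinch front to back here, pad over the open hole, presses the button flush and grips the sleeve at once. Axes as the platform's.
- sleeve (a joint): Slide of the sleeve towards the stop (platform's +y), m: 0 open (within 1 mm; button out of the open hole), free to 0.09. The second, closed hole sits behind in an index plate set by hand, so it meets the button anywhere from 0.046 to 0.074: feel for the click. 1 mm play either way, then the popped button blocks it. Sliding takes 5 to 8 N; starting off with the button held flush 4 to 15 N more.
- button (a joint): Press of the steel spring button (9 mm diameter, 45 degree nose; at the platform's origin, 58 mm up, pointing to its -x, through 11 mm round holes) from fully out, m: 0 out, 3.8 mm proud of the sleeve; 0.0038 flush; 0.0063 hidden under the 2.5 mm wall; end 0.008. Spring 2 N out, 3.6 N in. Flush, its bevel lets the sleeve push it under; out, its straight shank locks the sleeve.
- spirit_bottle: Bystander: taller screw-cap bottle, 60 mm diameter, 140 mm tall, standing on the bench; origin under its centre.
- timer: Bystander: white bench timer 62 x 66 x 20 mm; origin under its centre.
- tape_roll: Bystander: roll of tape, 96 mm diameter, 25 mm high, lying flat; origin under its centre.

How it is judged:
By the outcome, as a careful person would: the job done as asked, in the order asked, and still so for the second after the job is handed in, with the robot touching nothing.
It also fails if it takes over 48 s, if anything falls off the work surface, if the arm or the gripper's body presses on something with over 40 N, if the wrist force passes 120 N, or if a joint passes its speed limit or range.

## Working session

There is one attempt and no reset: what is moved stays moved. The work goes in short steps, Python scripts to look and compute and a tool call to move; the robot and the scene stay as the last step left them, time stands still between calls to the robot, and variables do not carry over. Pictures are saved under pics/ and viewed, and the job is handed in when it is done.

Besides the shell and the picture viewer there is one more tool, called after ">>>" by a JSON object that holds its "method" and its "body". arm_command: Moves the arm, as the interface text tells. Its arguments: {"type":"object","properties":{"plan":{"type":"array","items":{"type":"number"}}},"required":["plan"]}

```bash
mkdir -p pics; ls; cat > h.py <<'E'
import numpy as np, cv2
from bench import robot, cams
def snap(n,f):
    o=robot.get_obs(); s=cams.snapshot(n)
    cv2.imwrite('pics/'+f+'.png', s['pixels'][:,:,::-1])
    np.savez('pics/'+f+'.npz', **{k:v for k,v in s.items()}, tp=o['tool_pos'], er=o['ee_rot'])
    return o,s
E
python3 - <<'E'
from h import *
for n in ['scene','side','wrist']:
    o,s=snap(n,n+'0')
    print({k:v for k,v in s.items() if k!='pixels'})
print(o)
E
```

```text
pics
{'fov_y': 45.76639008739186, 'cx': 329.41750092458346, 'cy': 227.96554292407518, 'camera_from_world': array([[ 0.65528779, -0.7550307 , -0.02294683, -0.30645057],
       [ 0.34267121,  0.27005607,  0.8998034 , -0.27212612],
       [-0.67318226, -0.5974934 ,  0.43569172, -1.4264634 ],
       [ 0.        ,  0.        ,  0.        ,  1.        ]])}
{'fov_y': 46.42456103238269, 'cx': 310.11293133025197, 'cy': 243.16222902394063, 'camera_from_world': array([[-0.91115577, -0.41200626, -0.00678261,  0.56165774],
       [ 0.26522824, -0.59899301,  0.75555367, -0.15078271],
       [-0.31535557,  0.68662815,  0.65505164, -1.35971926],
       [ 0.        ,  0.        ,  0.        ,  1.        ]])}
{'fov_y': 65.70646984690485, 'cx': 322.3098708297536, 'cy': 240.6168012032213, 'tool_from_camera': array([[-3.82677835e-04,  9.66572360e-01,  2.56393693e-01,
         7.40905626e-02],
       [ 9.99998867e-01,  7.43150833e-04, -1.30904801e-03,
         6.03827836e-05],
       [-1.45582881e-03,  2.56392902e-01, -9.66571550e-01,
        -1.71186516e-01],
       [ 0.00000000e+00,  0.00000000e+00,  0.00000000e+00,
         1.00000000e+00]])}
{'time': 0.1, 'joint_positions': array([-1.38609692e+00,  8.78919548e-02,  1.37206549e+00, -3.67020780e-05,
        1.68357850e+00, -1.03111579e-01]), 'qvel': array([ 0.00142823, -0.00141209, -0.00539556,  0.00032   ,  0.00176586,
        0.00168081]), 'joint_torque': array([ 1.34020214e-03, -3.41254628e+01, -3.03301156e+01,  7.20328954e-02,
        3.04137950e-02, -9.02491138e-05]), 'tool_pos': array([ 0.15601211, -0.52692903,  0.21243435]), 'ee_rot': array([-3.13965593e+00, -1.63737988e-04,  2.87806733e-01]), 'wrist_force': array([ 0.34404978, -0.35004644,  0.6678627 ]), 'wrist_torque': array([-0.00991428,  0.00629745, -0.040618  ]), 'width': 0.09397897123026827}
```

View pics/scene0.png

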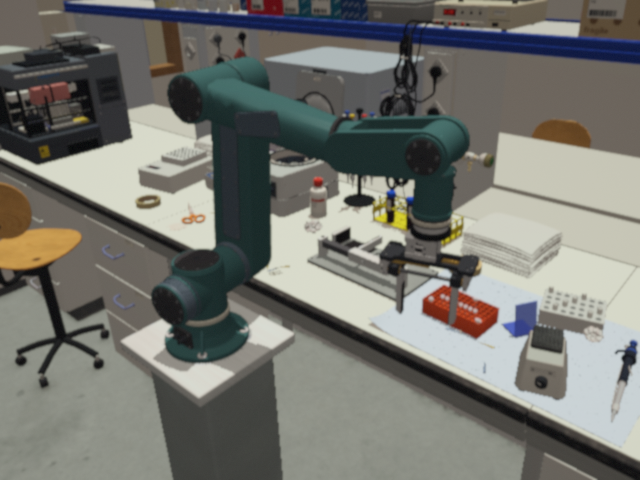

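View pics/side0.png

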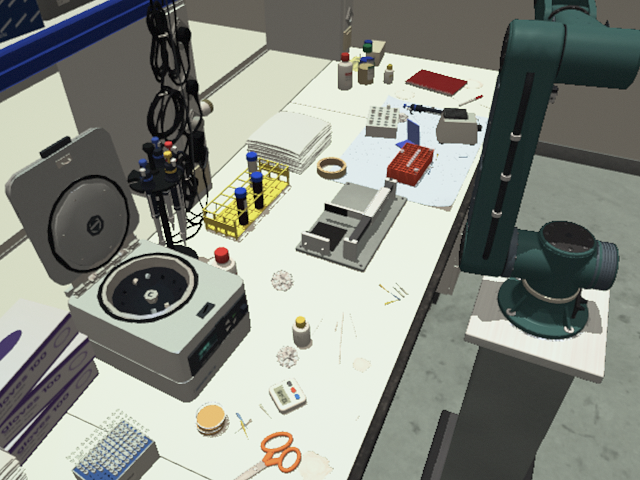

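View pics/wrist0.png

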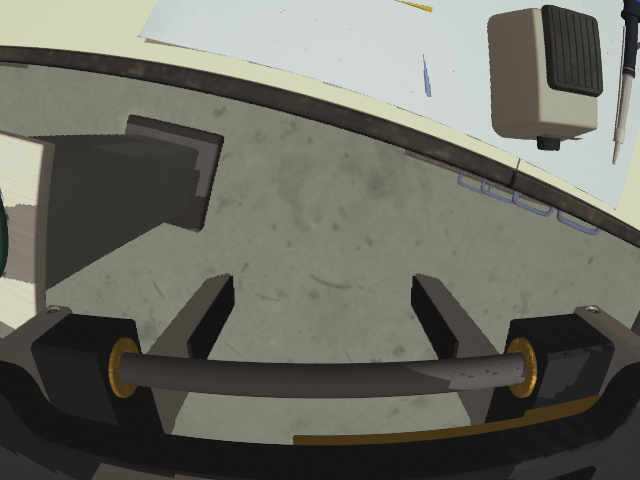

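The side view shows the small bottle (yellow cap) near (301,331), the platform near (350,225), the timer near (287,396), and the large red-cap bottle near (225,260). The scene view shows the platform near (370,262), partly hidden by the arm. I'll enlarge both.

```bash
python3 - <<'E'
import cv2
a=cv2.imread('pics/side0.png');b=cv2.imread('pics/scene0.png')
cv2.imwrite('pics/c1.png',cv2.resize(a[170:275,290:420],None,fx=6,fy=5.7,interpolation=cv2.INTER_CUBIC)[:600,:])
cv2.imwrite('pics/c1.png',cv2.resize(a[170:270,290:420],None,fx=6,fy=6,interpolation=cv2.INTER_CUBIC))
cv2.imwrite('pics/c2.png',cv2.resize(a[300:400,260:390],None,fx=6,fy=6,interpolation=cv2.INTER_CUBIC))
cv2.imwrite('pics/c3.png',cv2.resize(b[210:310,300:430],None,fx=6,fy=6,interpolation=cv2.INTER_CUBIC))
E
```

```text
(no output)
```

View pics/c1.png

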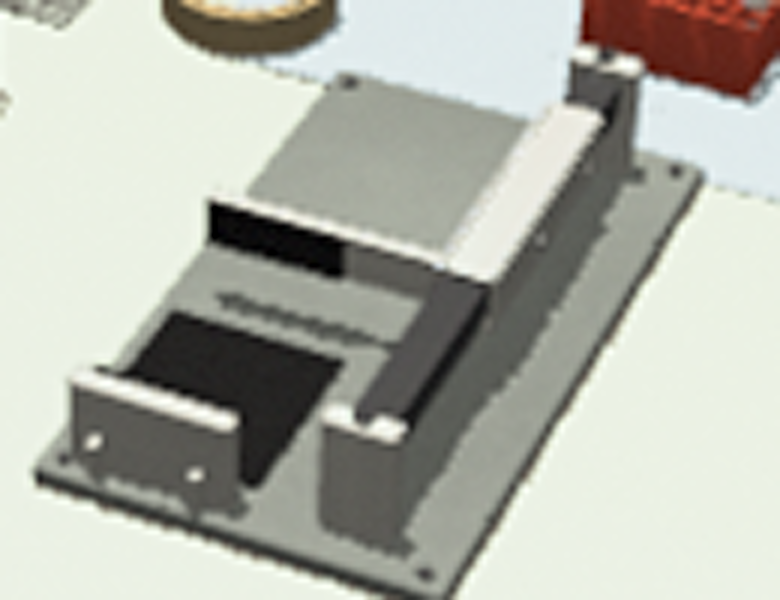

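View pics/c2.png

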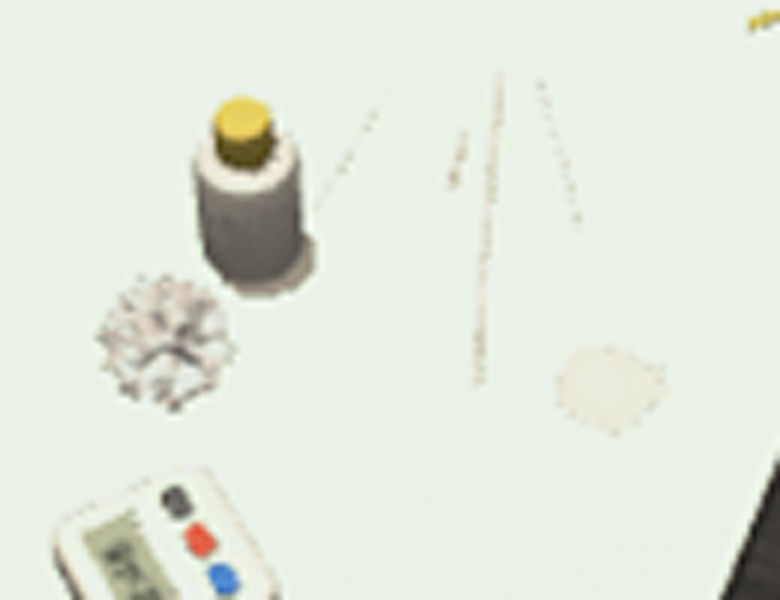

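View pics/c3.png

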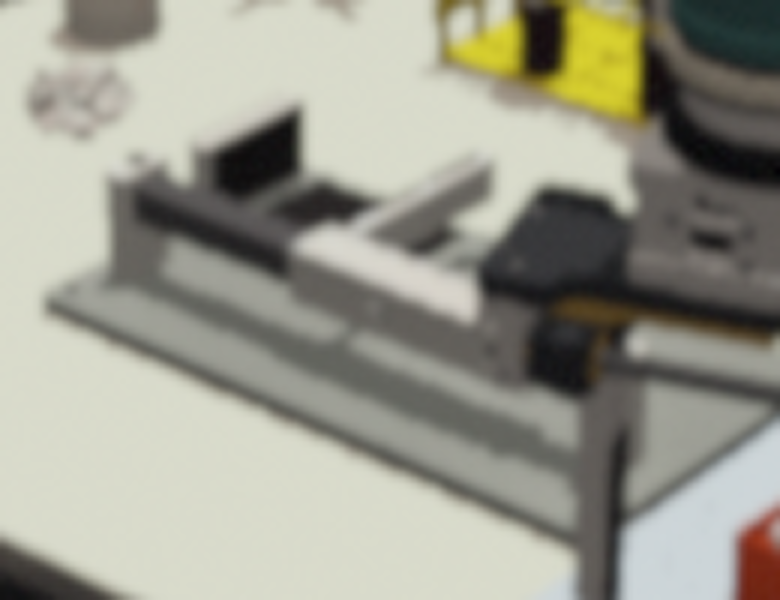

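The crops show the platform clearly. In c1 the plate corners are at about (38,472), (703,175) and (335,75), and the post tops near (365,425) and (605,60). In c3 the plate corner is at (48,300) and the button near (375,308). I'll fit a pose from both views.

```bash
cat >> h.py <<'E'
def cam(f):
    s=np.load('pics/'+f+'.npz'); fl=240/np.tan(np.radians(s['fov_y'])/2)
    return s,fl
def proj(f,P):
    s,fl=cam(f); T=s['camera_from_world']; p=np.atleast_2d(P)@T[:3,:3].T+T[:3,3]
    return np.c_[s['cx']+fl*p[:,0]/-p[:,2], s['cy']-fl*p[:,1]/-p[:,2]]
def ray(f,uv):
    s,fl=cam(f); T=s['camera_from_world']; R=T[:3,:3]
    d=R.T@np.array([(uv[0]-s['cx'])/fl,-(uv[1]-s['cy'])/fl,-1]); return -R.T@T[:3,3], d/np.linalg.norm(d)
def tri(rays):
    A=np.zeros((3,3));b=np.zeros(3)
    for o,d in rays:
        M=np.eye(3)-np.outer(d,d);A+=M;b+=M@o
    X=np.linalg.solve(A,b); return X,[np.linalg.norm((np.eye(3)-np.outer(d,d))@(X-o)) for o,d in rays]
def onz(f,uv,z):
    o,d=ray(f,uv); return o+d*(z-o[2])/d[2]
def crop(u,v,x0,y0,k=6): return np.array([x0+(u+.5)/k-.5,y0+(v+.5)/k-.5])
E
cat > fit.py <<'E'
from h import *
from scipy.optimize import least_squares
S=lambda u,v: crop(u,v,290,170); C=lambda u,v: crop(u,v,300,210)
obs=[('side0',(150,195,12),S(38,470)),('side0',(-50,-155,12),S(703,175)),('side0',(150,-155,12),S(333,76)),
('side0',(-18,189,79),S(405,437)),('side0',(18,189,79),S(322,417)),
('side0',(-18.8,0,58),S(541,240)),('side0',(-18,-149,79),S(640,65)),('side0',(-50,195,12),S(442,597)),
('scene0',(-50,195,12),C(46,300)),('scene0',(-18.8,0,58),C(375,308))]
def w(p,P):
    c,s=np.cos(p[2]),np.sin(p[2]);P=np.array(P)/1000
    return np.array([p[0]+c*P[0]-s*P[1],p[1]+s*P[0]+c*P[1],P[2]+p[3]])
fn=lambda p:np.concatenate([proj(f,w(p,P))[0]-q for f,P,q in obs])
best=min((least_squares(fn,[.5,-.1,y,0],loss='soft_l1') for y in np.arange(-3,3,.7)),key=lambda r:r.cost)
print(best.x,np.degrees(best.x[2]));print(fn(best.x).reshape(-1,2).round(1))
p=best.x
for n,P in dict(button=(-15,0,58),mat=(80,100,14)).items(): print(n,w(p,P))
E
python3 fit.py; python3 - <<'E'
from h import *
B=lambda u,v: crop(u,v,260,300)
for (u,v,z) in [(243,117,.075),(255,262,0.0)]: print(onz('side0',B(u,v),z))
# body left/right edges & bottom
print(B(243,117))
p=onz('side0',B(243,117),.075); print(proj('scene0',p),proj('scene0',p*[1,1,0]))
E
```

```text
[ 0.48001567 -0.13235482 -0.0131718  -0.00224772] -0.7546882668723096
[[-0.5 -0.3]
 [-0.4 -2.7]
 [-0.2 -1.9]
 [-1.8  2.2]
 [-1.1  1.7]
 [ 0.5  0.3]
 [ 1.4 -4.4]
 [ 1.6 -0.2]
 [-0.9  0.2]
 [ 0.1  1.7]]
button [ 0.46501697 -0.13215724  0.05575228]
mat [ 0.56132587 -0.0334172   0.01175228]
[0.48736493 0.33778526 0.075     ]
[0.48160055 0.3426106  0.        ]
[300.08333333 319.08333333]
[[257.33927944 212.126067  ]] [[259.0434028  232.00538845]]
```

```bash
cat > go.py <<'E'
import sys; from h import *
from scipy.spatial.transform import Rotation as Rn
# usage: go.py x y z yawdeg n closure
x,y,z,yw=map(float,sys.argv[1:5]); n=int(sys.argv[5]); c=float(sys.argv[6])
o=robot.get_obs(); R=Rn.from_euler('xyz',o['ee_rot']); p=np.array(o['tool_pos'])
G=Rn.from_euler('xyz',[np.pi,0,np.radians(yw)]); 
rv=(R.inv()*G).as_rotvec(); out=[]
st=Rn.from_rotvec(rv/n); d=(np.array([x,y,z])-p)/n
print(o['time'],p.round(4),np.degrees(o['ee_rot']).round(2),o['wrist_force'].round(1),o['width'])
for i in range(n):
    t=R.inv().apply(d); out+=list((t*100).round(2))+list(np.degrees(rv/n).round(2))+[c]; R=R*st
print([float(v) for v in out])
E
python3 go.py 0.50 -0.2 0.30 90 8 0
```

```text
0.15 [ 0.156  -0.527   0.2126] [-1.799e+02 -1.000e-02  1.649e+01] [-0.5 -1.2  0. ] 0.09401529496611151
[5.28, -2.7, -1.09, -0.01, -0.01, -9.19, 0.0, 5.65, -1.82, -1.09, -0.01, -0.01, -9.19, 0.0, 5.86, -0.9, -1.09, -0.01, -0.01, -9.19, 0.0, 5.93, 0.05, -1.09, -0.01, -0.01, -9.19, 0.0, 5.85, 1.0, -1.09, -0.01, -0.01, -9.19, 0.0, 5.61, 1.92, -1.09, -0.01, -0.01, -9.19, 0.0, 5.23, 2.79, -1.09, -0.01, -0.01, -9.19, 0.0, 4.72, 3.59, -1.09, -0.01, -0.01, -9.19, 0.0]
```

>>> {"method": "arm_command", "body": {"plan": [5.3, -2.7, -1.1, 0, 0, -9.2, 0, 5.6, -1.8, -1.1, 0, 0, -9.2, 0, 5.9, -0.9, -1.1, 0, 0, -9.2, 0, 5.9, 0, -1.1, 0, 0, -9.2, 0, 5.8, 1.0, -1.1, 0, 0, -9.2, 0, 5.6, 1.9, -1.1, 0, 0, -9.2, 0, 5.2, 2.8, -1.1, 0, 0, -9.2, 0, 4.7, 3.6, -1.1, 0, 0, -9.2, 0]}}

```text
time: 1.15
tool_pos: [0.4999, -0.1995, 0.3016]
ee_rot: [-3.141, 0.0, 1.578]
wrist_force: [-0.3, -0.6, -0.4]
width: 0.0939
```

```bash
python3 - <<'E'
from h import *
for n in ['wrist','scene']:
    o,s=snap(n,n+'1')
print(o['time'],o['tool_pos'],np.degrees(o['ee_rot']),o['qvel'].round(3))
E
```

```text
1.2 [ 0.50456197 -0.19412464  0.30239868] [179.69934587  -0.22898212  91.07244717] [-0.081 -0.041  0.066 -0.064  0.015  0.075]
```

View pics/wrist1.png

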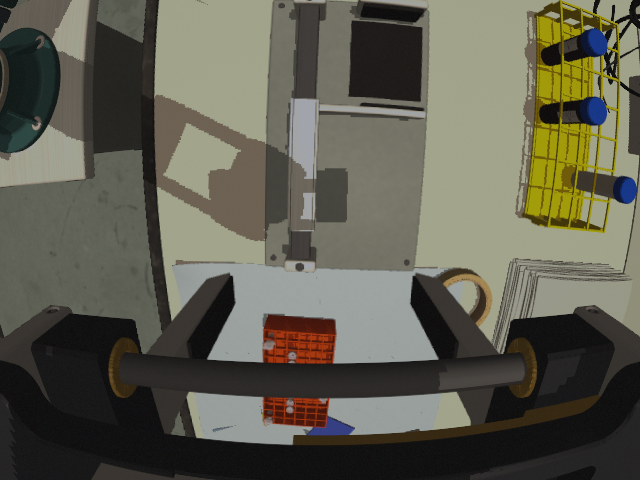

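View pics/scene1.png

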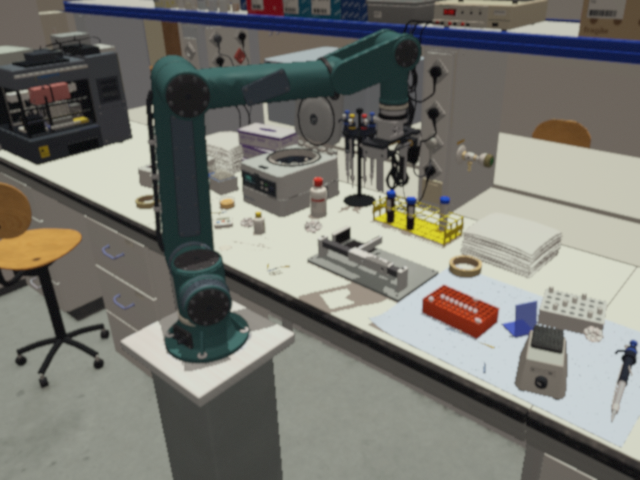

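The wrist view shows the plate spanning columns 265–428, with rows 0–270 visible. The mat is at (350–422, 22–100), the sleeve at (290–318, 98–230) and the bar at row 112. The scene view shows the platform and small bottle unoccluded. I'll take a second wrist view nearer the mat.

```bash
python3 go.py 0.52 -0.06 0.28 90 3 0;python3 - <<'E'
from h import *
a=np.load('pics/scene1.npz')['pixels'][:,:,::-1]
cv2.imwrite('pics/c4.png',cv2.resize(a[170:270,230:360],None,fx=6,fy=6,interpolation=cv2.INTER_CUBIC))
cv2.imwrite('pics/c5.png',cv2.resize(a[220:320,310:440],None,fx=6,fy=6,interpolation=cv2.INTER_CUBIC))
E
```

```text
1.25 [ 0.5021 -0.197   0.3018] [ 1.7989e+02 -8.0000e-02  9.0620e+01] [-0.5 -0.5 -0.1] 0.09416334763382232
[4.56, 0.64, 0.73, 0.04, -0.03, 0.21, 0.0, 4.56, 0.63, 0.73, 0.04, -0.03, 0.21, 0.0, 4.56, 0.61, 0.73, 0.04, -0.03, 0.21, 0.0]
```

View pics/c4.png

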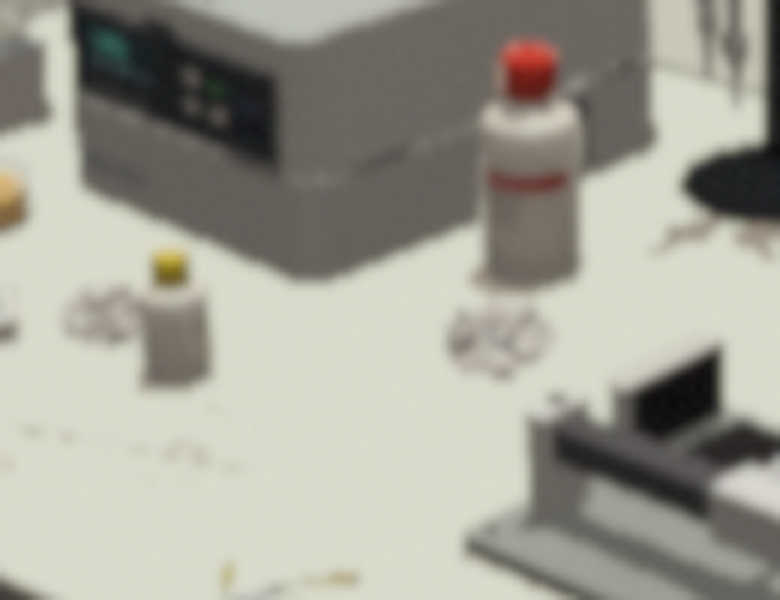

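View pics/c5.png

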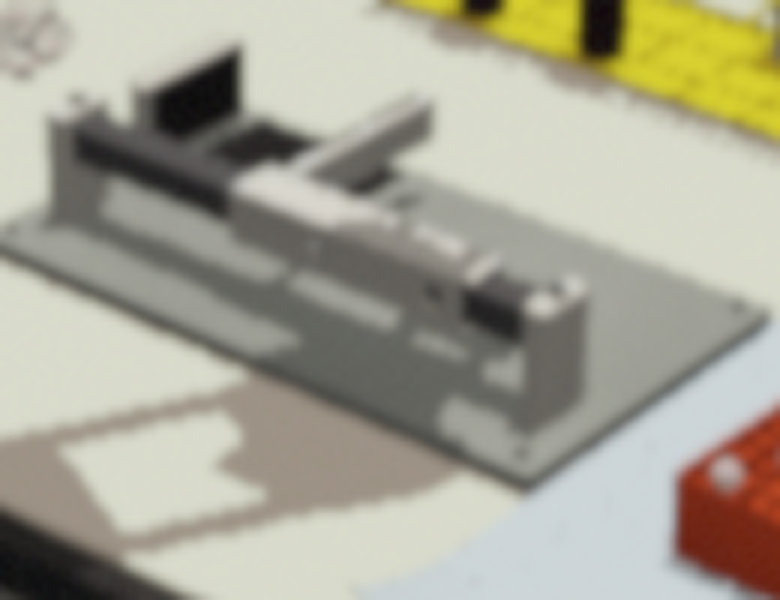

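In c4 the small bottle's cap top is at (170,256) and its base at (177,380); the spirit bottle's cap is at (529,52) and its base at (530,278). In c5 the button is at (312,243) and what looks like a dark closed hole is at (433,290). Now the second wrist view.

>>> {"method": "arm_command", "body": {"plan": [4.6, 0.6, 0.7, 0, 0, 0.2, 0, 4.6, 0.6, 0.7, 0, 0, 0.2, 0, 4.6, 0.6, 0.7, 0, 0, 0.2, 0, 0, 0, 0, 0, 0, 0, 0, 0, 0, 0, 0, 0, 0, 0]}}

```text
time: 1.88
tool_pos: [0.5167, -0.0641, 0.2803]
ee_rot: [-3.141, 0.001, 1.561]
wrist_force: [-0.4, -0.8, -0.7]
width: 0.0942
```

```bash
python3 - <<'E'
from h import *
o,s=snap('wrist','wrist2')
print(o['time'],o['tool_pos'],np.degrees(o['ee_rot']),o['qvel'].round(3))
a=s['pixels'][:,:,::-1]
B=lambda u,v: crop(u,v,260,300); D=lambda u,v: crop(u,v,230,170)
print(tri([ray('side0',B(243,117)),ray('scene1',D(170,256))]))
print(tri([ray('side0',(222,251)),ray('scene1',D(529,48))]))
E
```

```text
1.875 [ 0.51674815 -0.06412616  0.28027291] [-1.79964319e+02  5.53752476e-02  8.94204989e+01] [-0.021 -0.    -0.01   0.003 -0.     0.001]
(array([0.48827767, 0.33663885, 0.07410965]), [np.float64(0.0005767192188301778), np.float64(0.0005767192188301472)])
(array([0.71992389, 0.27194547, 0.14195134]), [np.float64(0.0032020182133960123), np.float64(0.003202018213396254)])
```

View pics/wrist2.png

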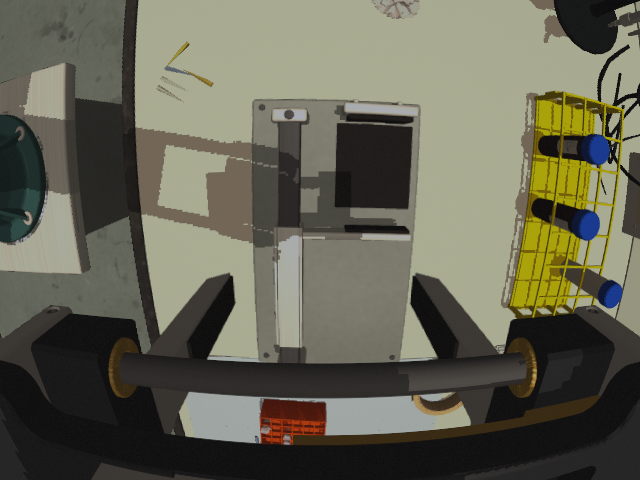

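The bottle's cap top triangulates to (0.488, 0.337, 0.074), which matches its 75 mm height. wrist2 shows the whole plate: mat (335–411, 123–209), stop at the top, bar at row 235. I'll enlarge both wrist views for corners.

```bash
python3 - <<'E'
from h import *
a=np.load('pics/wrist2.npz')['pixels'][:,:,::-1]; b=np.load('pics/wrist1.npz')['pixels'][:,:,::-1]
def c(im,x,y,w,h,k,f): cv2.imwrite('pics/'+f+'.png',cv2.resize(im[y:y+h,x:x+w],None,fx=k,fy=k,interpolation=cv2.INTER_CUBIC))
c(a,245,90,190,150,4,'c6'); c(a,245,220,190,150,4,'c7'); c(b,255,0,190,140,4,'c8'); c(b,255,140,190,140,4,'c9')
E
```

```text
(no output)
```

View pics/c6.png

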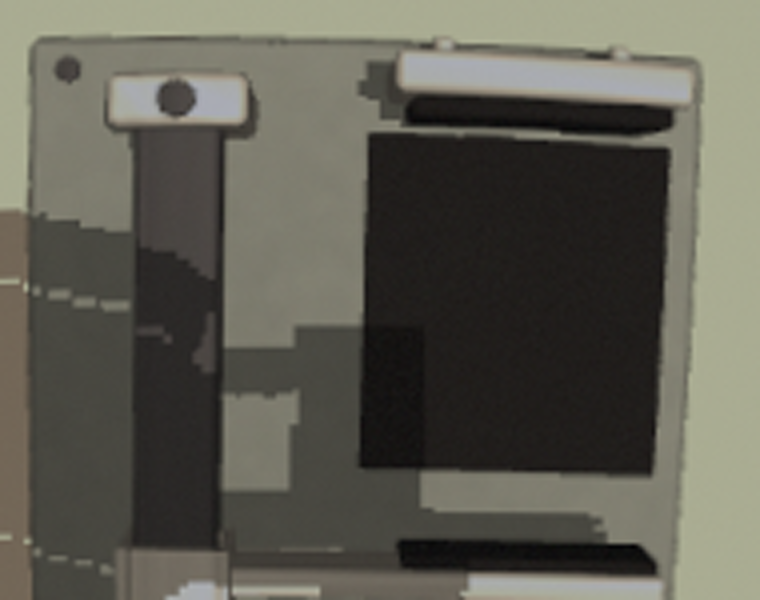

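View pics/c7.png

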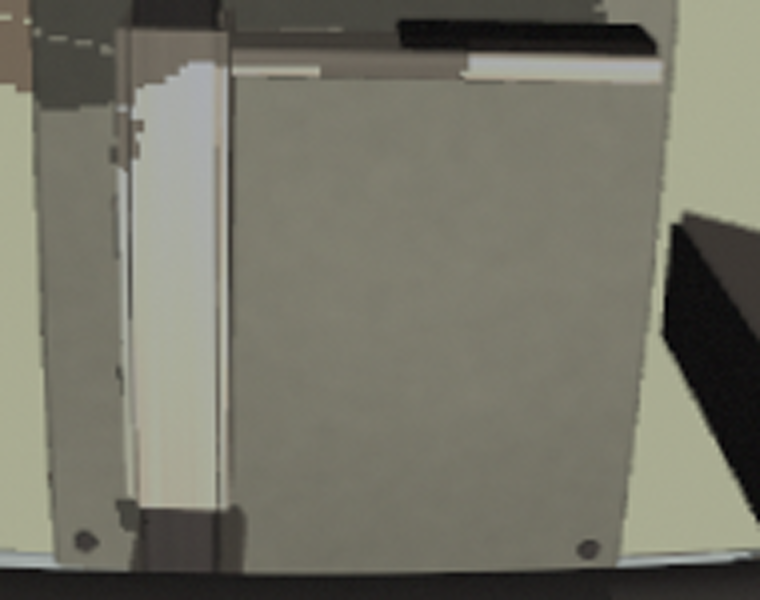

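View pics/c8.png

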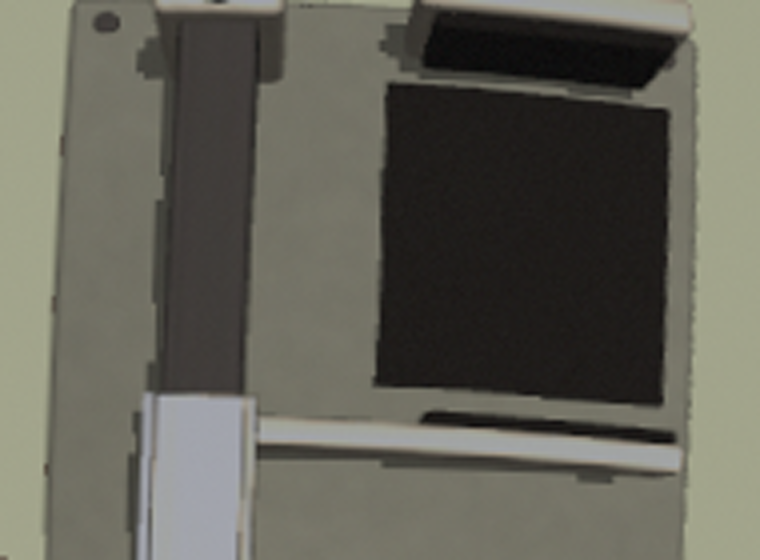

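View pics/c9.png

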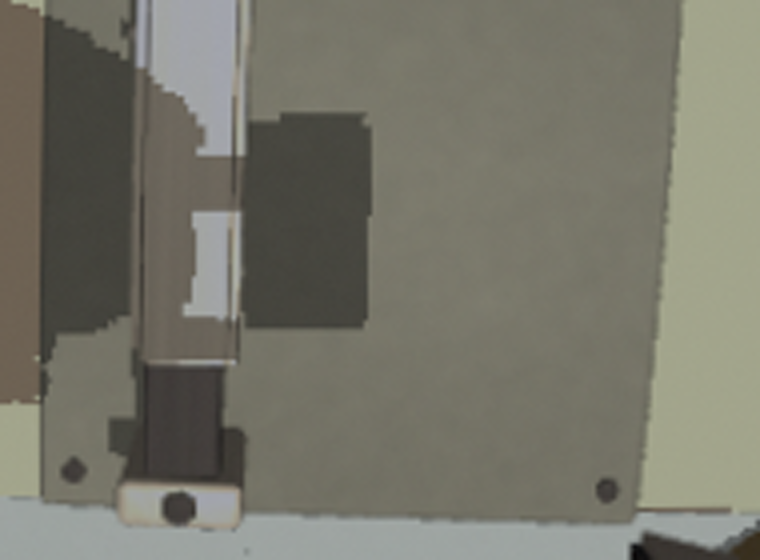

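```bash
cat >> h.py <<'E'
from scipy.spatial.transform import Rotation as Rn
def wproj(f,P,dp=(0,0,0),dy=0):
    s,fl=cam(f); P=np.atleast_2d(P)
    R=Rn.from_euler('z',dy)*Rn.from_euler('xyz',s['er']); t=R.inv().apply(P-(s['tp']+np.array(dp)))
    T=s['tool_from_camera']; c=(t-T[:3,3])@T[:3,:3]
    x,y,z=c[:,0],-c[:,1],-c[:,2]; r=np.hypot(x,y); th=np.arctan2(r,z)
    return np.c_[s['cx']+fl*th*x/r, s['cy']+fl*th*y/r]
def wray(f,uv):
    s,fl=cam(f); d=np.array([uv[0]-s['cx'],uv[1]-s['cy']])/fl; th=np.linalg.norm(d)
    v=np.array([d[0]/th*np.sin(th),-d[1]/th*np.sin(th),-np.cos(th)]); T=s['tool_from_camera']
    R=Rn.from_euler('xyz',s['er']); return R.apply(T[:3,3])+s['tp'], R.apply(T[:3,:3]@v)
def wonz(f,uv,z):
    o,d=wray(f,uv); return o+d*(z-o[2])/d[2]
E
cat > fit2.py <<'E'
from h import *
from scipy.optimize import least_squares
A=lambda u,v: crop(u,v,245,90,4); A2=lambda u,v: crop(u,v,245,220,4); B=lambda u,v: crop(u,v,255,0,4); B2=lambda u,v: crop(u,v,255,140,4)
W2='wrist2';W1='wrist1'
obs=[(W2,(-50,195,12),A(33,40)),(W2,(150,195,12),A(699,60)),(W2,(0,171,79),A(178,98)),
(W2,(-15,55,73),A2(118,28)),(W2,(15,55,73),A2(230,28)),(W2,(-15,-90,73),A2(135,508)),(W2,(15,-90,73),A2(232,508)),
(W1,(0,-131,79),B2(180,506)),(W1,(-50,-155,12),B2(42,500)),(W1,(150,-155,12),B2(635,522)),
(W1,(-15,55,73),B(143,394)),(W1,(15,55,73),B(254,398)),(W1,(-15,-90,73),B2(138,362)),(W1,(15,-90,73),B2(239,362))]
mat=[(W2,(-45,50),A(370,133)),(W2,(45,50),A(669,149)),(W2,(45,-50),A(653,474)),(W2,(-45,-50),A(360,467)),
(W1,(-45,50),B(388,84)),(W1,(45,50),B(669,108)),(W1,(45,-50),B(663,405)),(W1,(-45,-50),B(375,385))]
def w(p,P):
    c,s=np.cos(p[2]),np.sin(p[2]);P=np.array(P)/1000
    return np.array([p[0]+c*P[0]-s*P[1],p[1]+s*P[0]+c*P[1],P[2]+p[3]])
def fn(p):
    r=[]
    for f,P,q in obs+[(f,(m[0]+p[4]*1000,m[1]+p[5]*1000,14),q) for f,m,q in mat]:
        k=(p[6:9],p[9]) if f==W1 else ((0,0,0),0)
        r.append(wproj(f,w(p,P),*k)[0]-q)
    return np.concatenate(r)
b=least_squares(fn,[.48,-.13,0,0,.08,.1,0,0,0,0],loss='soft_l1',x_scale=.01); p=b.x
if __name__=='__main__':
    print(p.round(4),np.degrees(p[2]));print(fn(p).reshape(-1,2).round(1))
    for n,P in dict(origin=(0,0,58),mat=(p[4]*1e3,p[5]*1e3,14)).items(): print(n,w(p,P))
    o,d=0,0
    Ri=lambda X:(Rn.from_euler('z',-p[2]).apply(np.array(X)-[p[0],p[1],0])*1000).round(1)
    print('stop top front edge',[Ri(wonz(W2,A(*q),.062)) for q in [(400,88),(692,104),(400,50),(695,64)]])
    print('stop rubber btm', [Ri(wonz(W2,A(*q),.016)) for q in [(405,123),(665,133)]])
    print('bar top rear', [Ri(wonz(W2,A2(*q),.071)) for q in [(470,80),(662,83),(660,55),(470,52),(400,20),(640,25)]])
    for f in['side0','scene1']: print(f,proj(f,[w(p,(-18.8,0,58)),w(p,(-50,195,12)),w(p,(0,171,79))]))
E
python3 fit2.py
```

```text
[ 4.790e-01 -1.313e-01 -2.930e-02 -3.200e-03  9.570e-02  1.175e-01
  4.000e-04 -6.000e-04  1.100e-03 -3.000e-04] -1.6799264233378122
[[-0.7  0.3]
 [ 0.5 -0.1]
 [-0.5  0.9]
 [ 0.2 -0.2]
 [ 0.5  0.3]
 [-1.  -1. ]
 [-0.1 -0.2]
 [ 0.3  0.1]
 [-0.   0.9]
 [ 0.3  0. ]
 [ 0.5 -0. ]
 [ 0.7 -0.4]
 [-1.5 -0.8]
 [-0.   0.1]
 [-0.2 -0.1]
 [ 0.3 -0.5]
 [ 0.4  0.2]
 [ 0.3  0. ]
 [-0.4 -0.3]
 [-0.4  0.4]
 [-0.4  0.4]
 [ 0.3 -0.1]]
origin [ 0.47898958 -0.13127071  0.05476118]
mat [ 0.57810019 -0.01665719  0.01076118]
stop top front edge [array([ 56.5, 176.5,  62. ]), array([133.9, 176.5,  62. ]), array([ 56.3, 186.6,  62. ]), array([134.4, 187.4,  62. ])]
stop rubber btm [array([ 60.8, 170.3,  16. ]), array([137.7, 171.2,  16. ])]
bar top rear [array([78.3, 42.7, 71. ]), array([130.8,  42.8,  71. ]), array([129.6,  50.6,  71. ]), array([78. , 50.3, 71. ]), array([59.1, 58.6, 71. ]), array([123.5,  58.7,  71. ])]
side0 [[380.42243863 210.50851281]
 [363.76635725 269.41962505]
 [350.58097597 238.84401567]]
scene1 [[361.61934139 262.91775935]
 [306.42199245 259.63192568]
 [322.57647525 236.90217047]]
```

```bash
python3 go.py 0.488 0.29 0.20 88.3 7 0; python3 - <<'E'
from h import *
from fit2 import w,p
print('centrif corners',onz('side0',(178,397),0),onz('side0',(248,325),0), onz('side0',(70,318),0))
print('place',w(p,(95.7,149,0)))
print(onz('side0',(222,275),0))
# stop face est from wrist1
B=lambda u,v: crop(u,v,255,0,4)
Ri=lambda X:(Rn.from_euler('z',-p[2]).apply(np.array(X)-[p[0],p[1],0])*1000).round(1)
for q in [(422,66),(645,88)]: print(Ri(wonz('wrist1',B(*q),.016)))
for q in [(435,10),(690,32)]: print(Ri(wonz('wrist1',B(*q),.062)))
# closed hole in scene1
C=lambda u,v: crop(u,v,310,220)
for q in [(433,290),(312,243)]:
  o,d=ray('scene1',C(*q)); n=Rn.from_euler('z',p[2]).apply([1,0,0]); pt=w(p,(-15,0,58)); t=(pt-o)@n/(d@n); print(Ri(o+t*d))
E
```

```text
1.925 [ 0.5169 -0.0645  0.2804] [-1.7999e+02  5.0000e-02  8.9380e+01] [-0.1 -0.5  0.1] 0.09396546625123747
[5.06, -0.47, 1.14, -0.0, 0.01, 0.15, 0.0, 5.06, -0.48, 1.15, -0.0, 0.01, 0.15, 0.0, 5.06, -0.49, 1.15, -0.0, 0.01, 0.15, 0.0, 5.06, -0.51, 1.15, -0.0, 0.01, 0.15, 0.0, 5.05, -0.52, 1.15, -0.0, 0.01, 0.15, 0.0, 5.05, -0.54, 1.15, -0.0, 0.01, 0.15, 0.0, 5.05, -0.55, 1.15, -0.0, 0.01, 0.15, 0.0]
centrif corners [0.65874904 0.57736921 0.        ] [0.6209733  0.34514158 0.        ] [1.02111064 0.49932096 0.        ]
place [ 0.57901654  0.0148597  -0.00323882]
[0.76496822 0.22441293 0.        ]
[ 60.7 172.4  16. ]
[131.3 172.4  16. ]
[ 59.9 173.8  62. ]
[133.4 175.7  62. ]
[-15.  -69.9  62.6]
[-15.    3.3  61.3]
```

>>> {"method": "arm_command", "body": {"plan": [5.1, -0.5, 1.1, 0, 0, 0.2, 0, 5.1, -0.5, 1.1, 0, 0, 0.2, 0, 5.1, -0.5, 1.1, 0, 0, 0.2, 0, 5.1, -0.5, 1.2, 0, 0, 0.2, 0, 5.0, -0.5, 1.2, 0, 0, 0.2, 0, 5.0, -0.5, 1.2, 0, 0, 0.1, 0, 5.0, -0.6, 1.2, 0, 0, 0, 0, 0, 0, 0, 0, 0, 0, 0]}}

```text
time: 2.92
tool_pos: [0.4874, 0.2925, 0.1977]
ee_rot: [-3.139, 0.001, 1.545]
wrist_force: [-0.6, -1.2, 0.4]
width: 0.0941
```

```bash
python3 - <<'E'
from h import *
o,s=snap('wrist','wrist3')
print(o['time'],o['tool_pos'],np.degrees(o['ee_rot']),o['qvel'].round(3))
print(wproj('wrist3',[[.488,.337,.075],[.488,.337,0]]))
E
```

```text
2.925 [0.48744497 0.2925319  0.19768806] [-1.79843297e+02  6.83999527e-02  8.85127367e+01] [-0.053 -0.032 -0.003 -0.038  0.015 -0.02 ]
[[322.15857273 181.0842124 ]
 [322.3619528  173.43663775]]
```

View pics/wrist3.png

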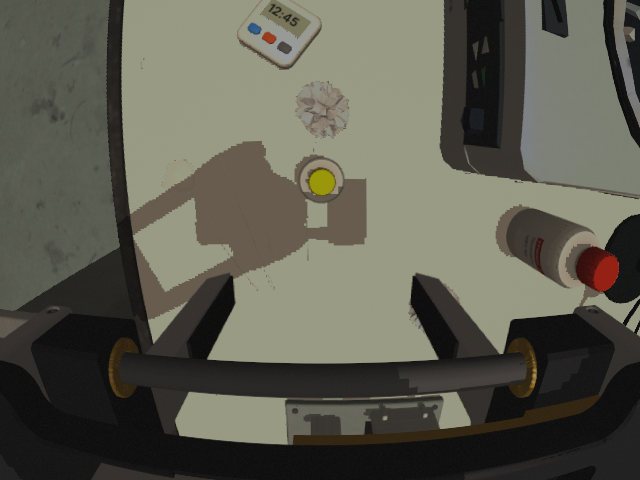

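The cap top is at (322,182) against a predicted (322,181), so the bottle position is confirmed. Now the descent.

```bash
python3 go.py 0.488 0.3365 0.20 88.3 1 0
```

```text
2.975 [0.4881 0.291  0.1986] [-1.7993e+02  9.0000e-02  8.8400e+01] [-0.  -0.8  1.1] 0.09371165139728285
[4.54, -0.14, -0.15, -0.07, 0.09, 0.1, 0.0]
```

>>> {"method": "arm_command", "body": {"plan": [2.3, -0.1, 0, 0, 0, 0.1, 0, 2.3, 0, 0, 0, 0, 0, 0, 0, 0, 0, 0, 0, 0, 0, 0, 0, 4, 0, 0, 0, 0, 0, 0, 5, 0, 0, 0, 0, 0, 0, 5, 0, 0, 0, 0, 0, 0, 3.4, 0, 0, 0, 0, 0, 0, 0, 0, 0, 0, 0]}}

```text
time: 3.98
tool_pos: [0.4861, 0.335, 0.022]
ee_rot: [-3.135, 0.005, 1.54]
wrist_force: [-0.6, -0.2, -0.6]
width: 0.0941
```

```bash
python3 go.py 0.488 0.3365 0.024 88.3 1 0; python3 -c "
from h import *
snap('wrist','wrist4')"
```

```text
3.975 [0.4861 0.335  0.022 ] [-179.63    0.27   88.23] [-0.6 -0.2 -0.6] 0.0940740495533434
[0.15, 0.18, -0.2, -0.37, 0.27, -0.07, 0.0]
```

View pics/wrist4.png

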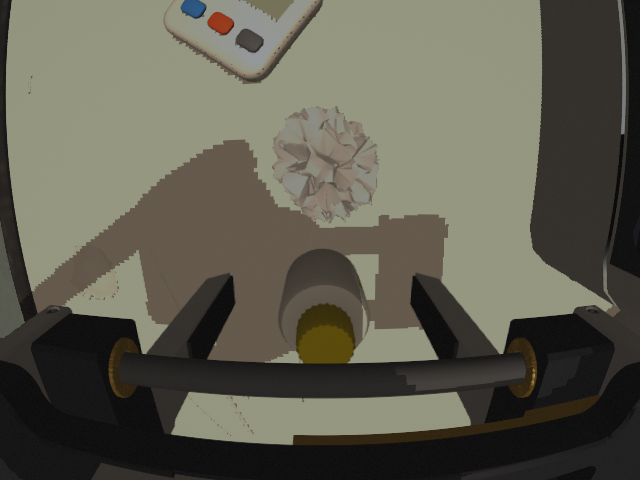

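The bottle stands centred between the open fingers, at column ~325 where the jaw centre is ~323. Closing.

>>> {"method": "arm_command", "body": {"plan": [0.1, 0.2, -0.2, -0.3, 0.3, 0, 0, 0, 0, 0, 0, 0, 0, 0.5, 0, 0, 0, 0, 0, 0, 0.7, 0, 0, 0, 0, 0, 0, 0.8, 0, 0, 0, 0, 0, 0, 0.8, 0, 0, 0, 0, 0, 0, 0.8]}}

```text
time: 4.78
tool_pos: [0.4901, 0.3384, 0.0273]
ee_rot: [3.137, -0.005, 1.541]
wrist_force: [-1.2, -1.5, 0.4]
width: 0.0473
```

```bash
python3 go.py 0.488 0.3365 0.024 88.3 1 0
```

```text
4.775 [0.4901 0.3384 0.0273] [179.71  -0.28  88.29] [-1.2 -1.5  0.4] 0.047261260393132845
[-0.2, -0.21, 0.33, 0.29, -0.28, -0.01, 0.0]
```

>>> {"method": "arm_command", "body": {"plan": [0, 0, 0, 0, 0, 0, 1, 0, 0, 0, 0, 0, 0, 1, 0, 0, 0, 0, 0, 0, 1]}}

```text
time: 5.15
tool_pos: [0.4901, 0.3384, 0.0273]
ee_rot: [3.137, -0.005, 1.541]
wrist_force: [-0.5, -0.9, 0.3]
width: 0.0392
```

```bash
python3 go.py 0.488 0.3365 0.024 88.3 1 0;python3 go.py 0.488 0.3365 0.024 88.3 1 0; python3 -c "
from h import *
snap('wrist','wrist5')";python3 go.py 0.488 0.3365 0.024 88.3 1 0
```

```text
5.15 [0.4901 0.3384 0.0273] [179.72  -0.29  88.29] [-0.5 -0.9  0.3] 0.039152786032434786
[-0.2, -0.21, 0.33, 0.28, -0.29, -0.01, 0.0]
5.15 [0.4901 0.3384 0.0273] [179.72  -0.29  88.29] [-0.5 -0.9  0.3] 0.039152786032434786
[-0.2, -0.21, 0.33, 0.28, -0.29, -0.01, 0.0]
5.2 [0.4902 0.3384 0.0273] [179.71  -0.29  88.29] [-0.6  0.2  0.1] 0.03929302265426793
[-0.2, -0.21, 0.33, 0.29, -0.29, -0.01, 0.0]
```

View pics/wrist5.png

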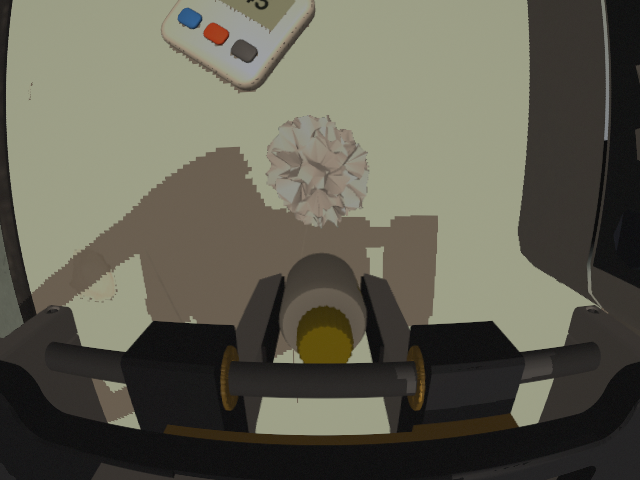

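```bash
python3 - <<'E'
from h import *
s=np.load('pics/wrist5.npz'); a=s['pixels'][:,:,::-1]; print(s['tp'])
cv2.imwrite('pics/c10.png',cv2.resize(a[240:370,260:390],None,fx=4.6,fy=4.6,interpolation=cv2.INTER_CUBIC))
for yb in (.334,.336,.338,.340):
    t=np.linspace(0,2*np.pi,90); 
    def ring(r,z): return wproj('wrist5',np.c_[.4902+r*np.cos(t),yb+r*np.sin(t),0*t+z])
    print(yb,ring(.02,0)[:,1].min(), ring(.0115,.075)[:,1].min(), ring(.02,.05)[:,0].min(), ring(.02,.05)[:,0].max())
E
```

```text
[0.49012744 0.33840921 0.02731149]
0.334 250.69782361538535 328.2020238256413 279.0336141199066 367.94050185713013
0.336 247.24372296244394 323.50844506803026 278.69964027512316 368.0182233066986
0.338 243.77150832677222 318.7524893327879 278.3659902370162 368.09319688368805
0.34 240.2816482946253 313.93449523834755 278.0328020370523 368.1653095406728
```

View pics/c10.png

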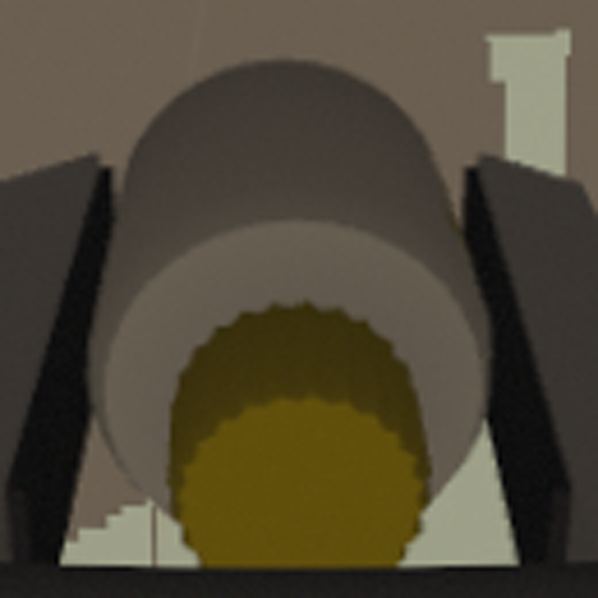

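Gripped at 39.3 mm width. The base edge at crop row 60 and the cap edge at row 400 put the bottle axis about 5 mm behind the TCP in y. Next I lift and carry it to a hover over the mat.

>>> {"method": "arm_command", "body": {"plan": [0, 0, -3, 0, 0, 0, 1, 0, 0, -4, 0, 0, 0, 1, 0, 0, -4, 0, 0, 0, 1, 0, 0, -1, 0, 0, 0, 1]}}

```text
time: 5.7
tool_pos: [0.4913, 0.3386, 0.1509]
ee_rot: [3.131, -0.008, 1.541]
wrist_force: [0.3, -0.2, -1.8]
width: 0.0396
```

```bash
python3 go.py 0.579 0.0194 0.147 88.3 8 1
```

```text
5.7 [0.4913 0.3386 0.1509] [179.37  -0.48  88.29] [ 0.3 -0.2 -1.8] 0.03956865554638723
[-3.96, 1.21, 0.03, 0.08, -0.06, -0.0, 1.0, -3.96, 1.21, 0.03, 0.08, -0.06, -0.0, 1.0, -3.96, 1.21, 0.03, 0.08, -0.06, -0.0, 1.0, -3.96, 1.21, 0.04, 0.08, -0.06, -0.0, 1.0, -3.96, 1.21, 0.04, 0.08, -0.06, -0.0, 1.0, -3.96, 1.21, 0.04, 0.08, -0.06, -0.0, 1.0, -3.96, 1.21, 0.04, 0.08, -0.06, -0.0, 1.0, -3.96, 1.21, 0.05, 0.08, -0.06, -0.0, 1.0]
```

>>> {"method": "arm_command", "body": {"plan": [-4, 1.2, 0, 0, 0, 0, 1, -4, 1.2, 0, 0, 0, 0, 1, -4, 1.2, 0, 0, 0, 0, 1, -4, 1.2, 0, 0, 0, 0, 1, -4, 1.2, 0, 0, 0, 0, 1, -4, 1.2, 0, 0, 0, 0, 1, -4, 1.2, 0, 0, 0, 0, 1, -3.7, 1.3, 0, 0, 0, 0, 1]}}

```text
time: 6.7
tool_pos: [0.5765, 0.0166, 0.1441]
ee_rot: [3.139, -0.005, 1.541]
wrist_force: [0.3, -0.2, -0.4]
width: 0.0393
```

>>> {"method": "arm_command", "body": {"plan": [0, 0, 0, 0, 0, 0, 1, 0, 0, 0, 0, 0, 0, 1]}}

```text
time: 6.95
tool_pos: [0.5763, 0.0185, 0.1448]
ee_rot: [3.139, -0.006, 1.541]
wrist_force: [0.7, 0.8, -0.8]
width: 0.039
```

```bash
python3 go.py 0.579 0.0194 0.147 88.3 1 1;python3 go.py 0.579 0.0194 0.0428 88.3 3 1; python3 -c "
from h import *
snap('wrist','wrist6');snap('side','side6')"
```

```text
6.95 [0.5763 0.0185 0.1448] [179.85  -0.34  88.28] [ 0.7  0.8 -0.8] 0.0389904298081319
[0.1, 0.26, -0.22, 0.15, -0.34, -0.02, 1.0]
6.95 [0.5763 0.0185 0.1448] [179.85  -0.34  88.28] [ 0.7  0.8 -0.8] 0.0389904298081319
[0.01, 0.08, 3.4, 0.05, -0.11, -0.01, 1.0, 0.02, 0.08, 3.4, 0.05, -0.11, -0.01, 1.0, 0.03, 0.08, 3.4, 0.05, -0.11, -0.01, 1.0]
```

View pics/wrist6.png

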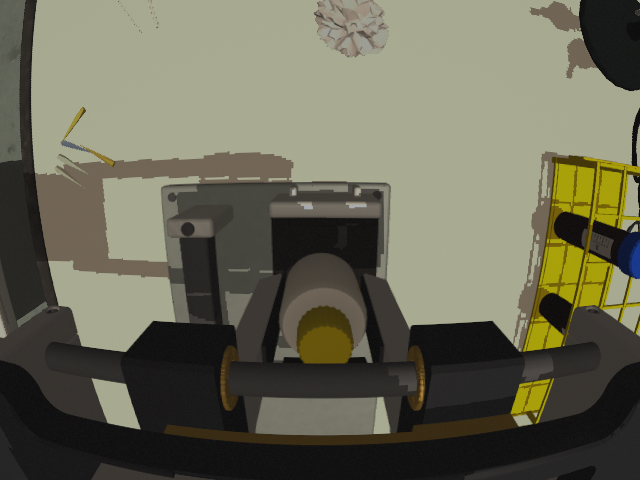

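The bottle hangs over the mat in front of the stop (stop top at rows 200–218, columns 272–380; bottle at column ~325). I'll descend to about 1 cm above the mat and recheck.

>>> {"method": "arm_command", "body": {"plan": [0, 0.1, 3, 0, -0.1, 0, 1, 0, 0.1, 3, 0.1, -0.1, 0, 1, 0, 0.1, 3, 0.1, -0.1, 0, 1, 0, 0, 0, 0, 0, 0, 1, 0, 0, 0, 0, 0, 0, 1]}}

```text
time: 7.68
tool_pos: [0.5811, 0.019, 0.0576]
ee_rot: [3.138, -0.0, 1.542]
wrist_force: [0.5, 0.6, -0.9]
width: 0.039
```

```bash
python3 go.py 0.579 0.0194 0.0428 88.3 3 1; python3 - <<'E'
from h import *
o,s=snap('wrist','wrist7'); a=s['pixels'][:,:,::-1]
cv2.imwrite('pics/c11.png',cv2.resize(a[180:380,220:430],None,fx=3,fy=3,interpolation=cv2.INTER_CUBIC))
o,s=snap('side','side7'); a=s['pixels'][:,:,::-1]
cv2.imwrite('pics/c12.png',cv2.resize(a[150:270,270:430],None,fx=5,fy=5,interpolation=cv2.INTER_CUBIC))
E
```

```text
7.675 [0.5811 0.019  0.0576] [179.8   -0.    88.35] [ 0.5  0.6 -0.9] 0.0389972160239616
[0.01, -0.07, 0.49, 0.07, -0.0, 0.02, 1.0, 0.01, -0.07, 0.49, 0.07, -0.0, 0.02, 1.0, 0.01, -0.07, 0.49, 0.07, -0.0, 0.02, 1.0]
```

View pics/c11.png

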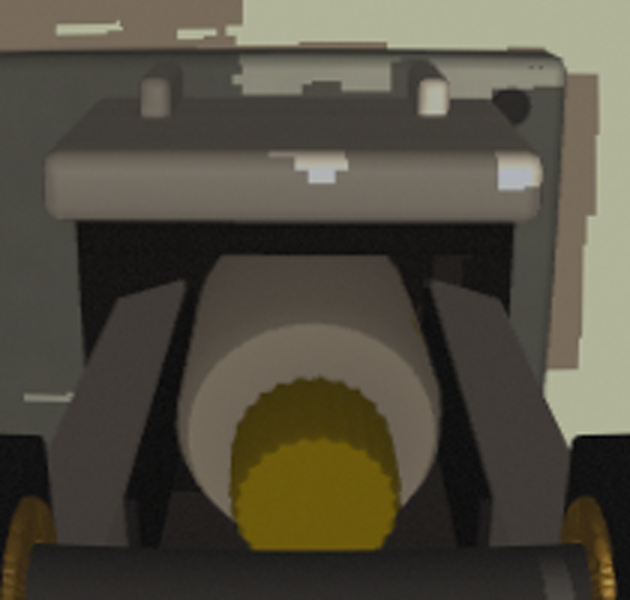

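View pics/c12.png

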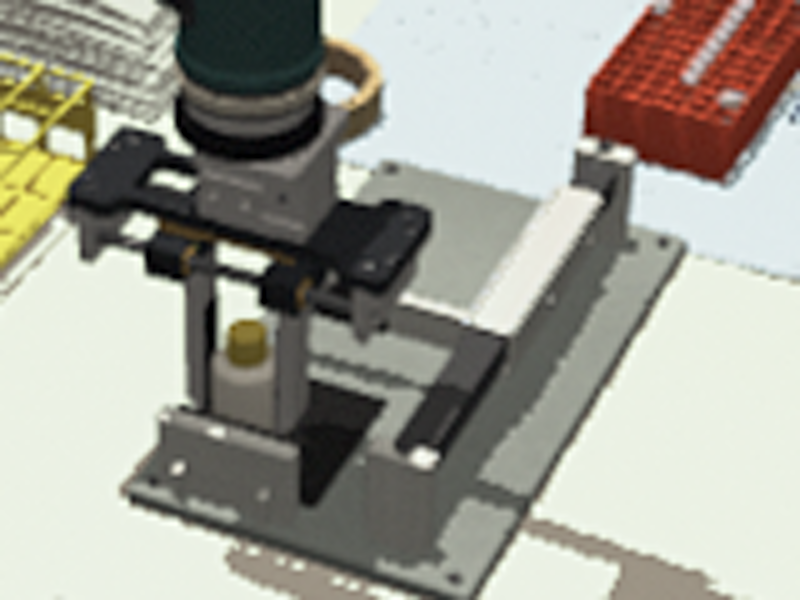

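```bash
python3 - <<'E'
from h import *
from fit2 import p
Ri=lambda X:(Rn.from_euler('z',-p[2]).apply(np.array(X)-[p[0],p[1],0])*1000).round(1)
D=lambda u,v: crop(u,v,220,180,3)
for q,z in [((300,255),.059),((300,222),.059),((50,212),.059),((310,323),.077),((318,438),.102),((318,376),.0785)]: print(q,z,Ri(wonz('wrist7',D(*q),z)))
print(Ri([.5811,.019-.005,0]))
E
```

```text
(300, 255) 0.059 [ 96.2 170.2  59. ]
(300, 222) 0.059 [ 96.2 175.7  59. ]
(50, 212) 0.059 [ 55.8 177.3  59. ]
(310, 323) 0.077 [ 97.7 165.7  77. ]
(318, 438) 0.102 [ 98.6 159.9 102. ]
(318, 376) 0.0785 [ 98.9 157.8  78.5]
[ 97.8 148.2   0. ]
```

The stop face is at y ≈ 170 mm and the bottle's front at ≈ 168 mm in the platform frame, so the gap is 2–3 mm. Lowering.

>>> {"method": "arm_command", "body": {"plan": [0, 0, 0.6, 0.1, 0, 0, 1, 0, 0, 0.6, 0.1, 0, 0, 1, 0, 0, 0, 0, 0, 0, 1, 0, 0, 0, 0, 0, 0, 1]}}

```text
time: 8.28
tool_pos: [0.5805, 0.0182, 0.0442]
ee_rot: [-3.14, 0.0, 1.541]
wrist_force: [0.0, -0.3, -1.6]
width: 0.0395
```

```bash
python3 go.py 0.579 0.0194 0.0418 88.3 1 1
```

```text
8.275 [0.5805 0.0182 0.0442] [-179.89    0.     88.28] [ 0.  -0.3 -1.6] 0.03951747481820815
[0.11, -0.15, 0.24, -0.11, 0.0, -0.02, 1.0]
```

>>> {"method": "arm_command", "body": {"plan": [0, 0, 0.2, 0, 0, 0, 1, 0, 0, 0.1, 0, 0, 0, 1, 0, 0, 0, 0, 0, 0, 1]}}

```text
time: 8.65
tool_pos: [0.5806, 0.0183, 0.0413]
ee_rot: [-3.14, 0.0, 1.541]
wrist_force: [-0.0, -0.1, -1.4]
width: 0.0393
```

```bash
python3 go.py 0.579 0.0194 0.0418 88.3 1 1
```

```text
8.65 [0.5806 0.0183 0.0413] [-179.91    0.     88.29] [-0.  -0.1 -1.4] 0.03933488510939592
[0.11, -0.16, -0.05, -0.09, 0.0, -0.01, 1.0]
```

>>> {"method": "arm_command", "body": {"plan": [0, 0, 0.1, 0, 0, 0, 1, 0, 0, 0, 0, 0, 0, 1]}}

```text
time: 8.9
tool_pos: [0.5806, 0.0182, 0.0412]
ee_rot: [-3.14, 0.0, 1.541]
wrist_force: [-2.4, -0.4, 5.2]
width: 0.0394
```

>>> {"method": "arm_command", "body": {"plan": [0, 0, 0.1, 0, 0, 0, 1, 0, 0, 0, 0, 0, 0, 1]}}

```text
time: 9.15
tool_pos: [0.5806, 0.0182, 0.0412]
ee_rot: [-3.14, 0.0, 1.541]
wrist_force: [-4.6, -1.1, 9.2]
width: 0.0393
```

Contact at 9 N. I'll relax the push and release.

>>> {"method": "arm_command", "body": {"plan": [0, 0, -0.2, 0, 0, 0, 1, 0, 0, 0, 0, 0, 0, 0.45, 0, 0, 0, 0, 0, 0, 0.2, 0, 0, 0, 0, 0, 0, 0.2, 0, 0, 0, 0, 0, 0, 0.2]}}

```text
time: 9.78
tool_pos: [0.5805, 0.0183, 0.0411]
ee_rot: [-3.14, 0.0, 1.541]
wrist_force: [0.8, -0.2, 1.0]
width: 0.0741
```

```bash
python3 go.py 0.5806 0.0182 0.15 88.3 3 .2
```

```text
9.775 [0.5805 0.0183 0.0411] [-179.89    0.     88.29] [ 0.8 -0.2  1. ] 0.07407605116235315
[-0.0, -0.0, -3.63, -0.04, 0.0, -0.0, 0.2, -0.0, -0.0, -3.63, -0.04, 0.0, -0.0, 0.2, -0.0, 0.0, -3.63, -0.04, 0.0, -0.0, 0.2]
```

>>> {"method": "arm_command", "body": {"plan": [0, 0, -2, 0, 0, 0, 0.2, 0, 0, -4, 0, 0, 0, 0.2, 0, 0, -5, 0, 0, 0, 0.2, 0, 0, -3, 0, 0, 0, 0.2, 0, 0, 0, 0, 0, 0, 0]}}

```text
time: 10.4
tool_pos: [0.5826, 0.0182, 0.1847]
ee_rot: [3.136, 0.0, 1.541]
wrist_force: [-0.1, 0.2, -0.5]
width: 0.0822
```

```bash
python3 - <<'E'
from h import *
o,s=snap('wrist','wrist8'); print(o['tool_pos'])
E
python3 - <<'E'
from fit2 import *
print('sleeve', w(p,(0,0,58)), 'down start', w(p,(0,-14,58)))
E
python3 go.py .479 -.1313 .13 88.3 4 0
```

```text
[0.58258559 0.01819996 0.18472716]
sleeve [ 0.47898958 -0.13127071  0.05476118] down start [ 0.47857916 -0.1452647   0.05476118]
10.45 [0.5813 0.0182 0.182 ] [1.7998e+02 1.0000e-02 8.8290e+01] [ 0.1 -0.1 -0.3] 0.08592987886771912
[-3.81, -2.44, 1.3, 0.01, 0.0, -0.0, 0.0, -3.81, -2.44, 1.3, 0.01, 0.0, -0.0, 0.0, -3.81, -2.44, 1.3, 0.01, 0.0, -0.0, 0.0, -3.81, -2.44, 1.3, 0.01, 0.0, -0.0, 0.0]
```

View pics/wrist8.png

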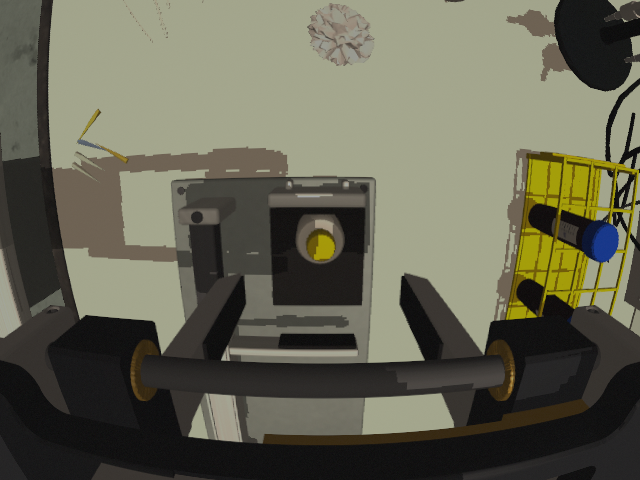

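The bottle is standing on the mat by the stop, at (321,240). Next I move above the sleeve.

>>> {"method": "arm_command", "body": {"plan": [-3.8, -2.5, 1.3, 0, 0, 0, 0, -3.8, -2.5, 1.3, 0, 0, 0, 0, -3.8, -2.4, 1.3, 0, 0, 0, 0, -3.8, -2.4, 1.3, 0, 0, 0, 0, 0, 0, 0, 0, 0, 0, 0, 0, 0, 0, 0, 0, 0, 0]}}

```text
time: 11.2
tool_pos: [0.4777, -0.1301, 0.128]
ee_rot: [-3.138, -0.001, 1.541]
wrist_force: [0.3, 0.7, -0.8]
width: 0.0939
```

```bash
python3 go.py .479 -.1313 .047 88.3 3 0; python3 - <<'E'
from h import *
o,s=snap('wrist','wrist9'); a=s['pixels'][:,:,::-1]
cv2.imwrite('pics/c13.png',cv2.resize(a[130:380,200:450],None,fx=2.4,fy=2.4,interpolation=cv2.INTER_CUBIC))
from fit2 import p,w
print(wproj('wrist9',[w(p,q) for q in [(-15,55,73),(15,55,73),(0,171,79),(150,195,12)]]))
E
```

```text
11.2 [ 0.4777 -0.1301  0.128 ] [-1.7978e+02 -8.0000e-02  8.8270e+01] [ 0.3  0.7 -0.8] 0.09387529664356664
[-0.04, 0.06, 2.7, -0.07, -0.03, -0.01, 0.0, -0.04, 0.05, 2.7, -0.07, -0.03, -0.01, 0.0, -0.04, 0.05, 2.7, -0.07, -0.03, -0.01, 0.0]
[[300.74615391 176.83625607]
 [349.30812451 176.83030693]
 [324.79974779  -6.34817847]
 [501.35283345  15.9024923 ]]
```

View pics/wrist9.png

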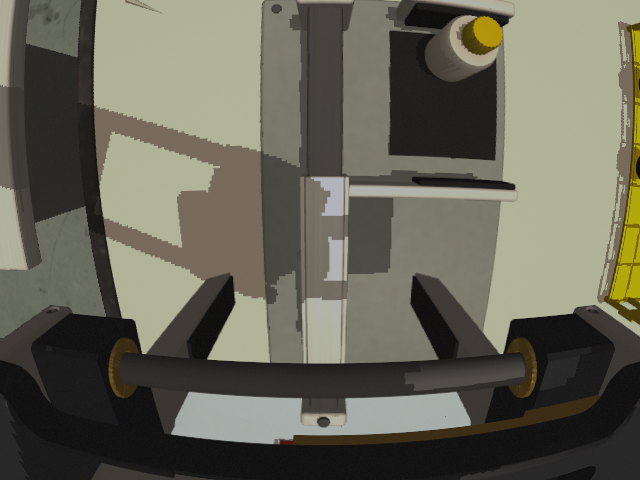

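The sleeve's front corners are at (302,177) and (348,177), against predicted (301,177) and (349,177). Descending around the sleeve.

>>> {"method": "arm_command", "body": {"plan": [-0.1, 0.1, 3, 0, 0, 0, 0, 0, 0, 3, 0, 0, 0, 0, 0, 0, 2.1, 0, 0, 0, 0, 0, 0, 0, 0, 0, 0, 0, 0, 0, 0, 0, 0, 0, 0]}}

```text
time: 11.88
tool_pos: [0.4801, -0.1314, 0.0495]
ee_rot: [-3.141, 0.001, 1.542]
wrist_force: [0.3, -0.0, 0.1]
width: 0.0942
```

```bash
python3 go.py .479 -.1313 .047 88.3 1 0; python3 - <<'E'
from h import *
o,s=snap('scene','scene10'); a=s['pixels'][:,:,::-1]
cv2.imwrite('pics/c14.png',cv2.resize(a[200:300,310:440],None,fx=6,fy=6,interpolation=cv2.INTER_CUBIC))
E
```

```text
11.875 [ 0.4801 -0.1314  0.0495] [-1.7999e+02  3.0000e-02  8.8360e+01] [ 0.3 -0.   0.1] 0.09419230641082196
[0.01, -0.11, 0.25, -0.01, 0.03, 0.06, 0.0]
```

View pics/c14.png

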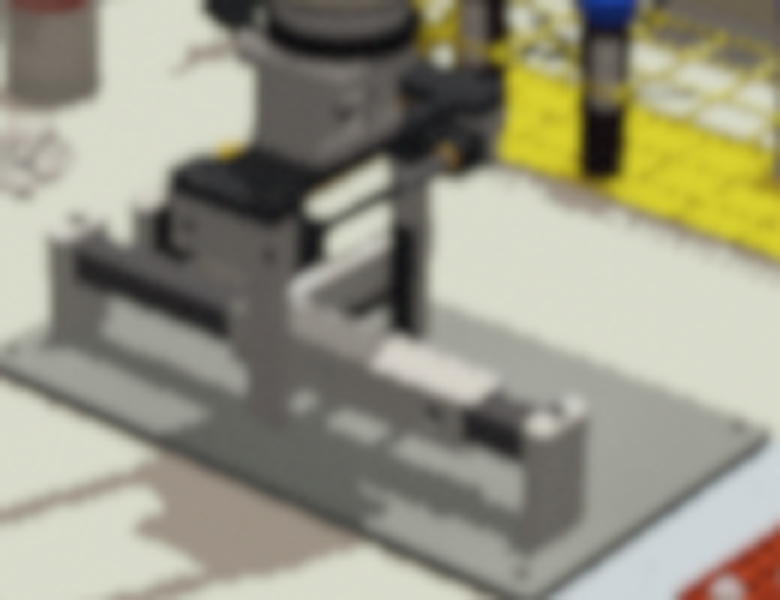

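The finger stands in front of the button, with the closed hole visible at (433,410) in the crop. Closing on the sleeve.

>>> {"method": "arm_command", "body": {"plan": [0, -0.1, 0.2, 0, 0, 0, 0.3, 0, 0, 0, 0, 0, 0, 0.5, 0, 0, 0, 0, 0, 0, 0.6, 0, 0, 0, 0, 0, 0, 0.7, 0, 0, 0, 0, 0, 0, 1, 0, 0, 0, 0, 0, 0, 1, 0, 0, 0, 0, 0, 0, 1, 0, 0, 0, 0, 0, 0, 1]}}

```text
time: 12.92
tool_pos: [0.4785, -0.1318, 0.0464]
ee_rot: [-3.141, 0.0, 1.541]
wrist_force: [2.5, -0.3, -2.5]
width: 0.03
```

>>> {"method": "arm_command", "body": {"plan": [0, 0, 0, 0, 0, 0, 1, 0, 0, 0, 0, 0, 0, 1]}}

```text
time: 13.18
tool_pos: [0.4785, -0.1317, 0.0464]
ee_rot: [-3.141, 0.0, 1.541]
wrist_force: [3.7, 0.0, -3.4]
width: 0.0295
```

```bash
python3 - <<'E'
from h import *
o,s=snap('wrist','wrist11');print(o['tool_pos'],o['width'],o['wrist_force'],np.degrees(o['ee_rot']))
o,s=snap('scene','scene11'); a=s['pixels'][:,:,::-1]
cv2.imwrite('pics/c15.png',cv2.resize(a[200:300,310:440],None,fx=6,fy=6,interpolation=cv2.INTER_CUBIC))
E
```

```text
[ 0.47850876 -0.13173121  0.046409  ] 0.029542994665401393 [ 3.73437663  0.02387663 -3.4261199 ] [-1.79964210e+02  4.48285414e-03  8.82878176e+01]
```

View pics/c15.png

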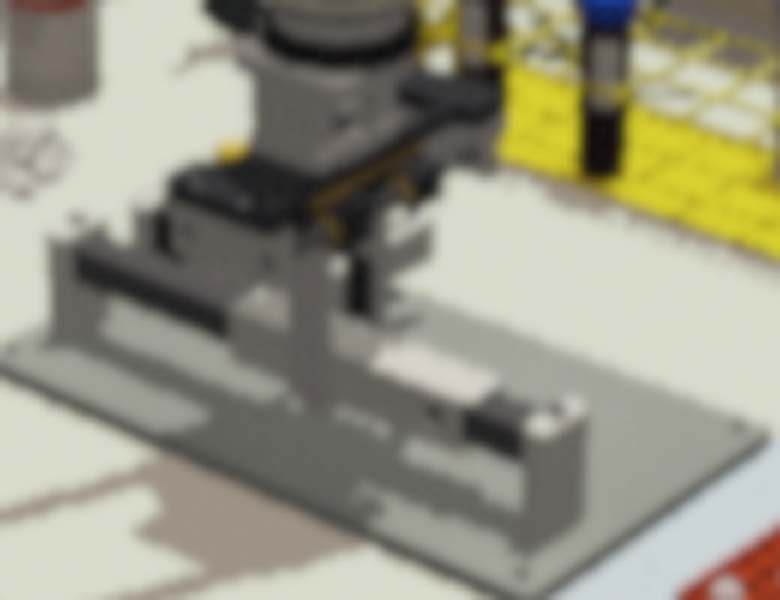

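View pics/wrist11.png

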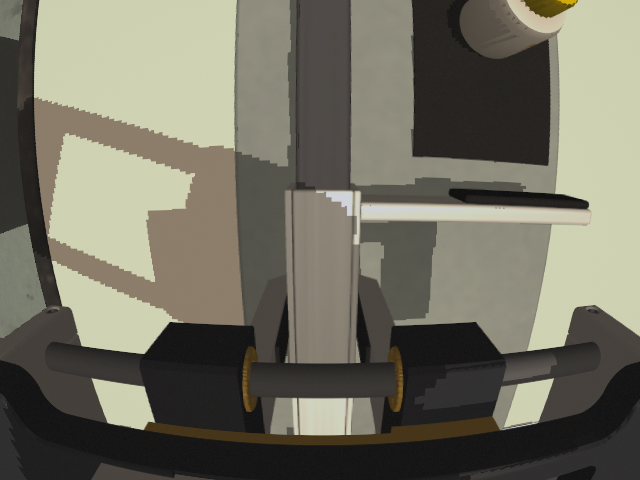

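Width is 29.5–30 mm, so the pads are flat on the sleeve and the button is flush. I start the slide gently along tool +x, which is the platform's +y.

>>> {"method": "arm_command", "body": {"plan": [0.2, 0, 0, 0, 0, 0, 1, 0.2, 0, 0, 0, 0, 0, 1, 0.2, 0, 0, 0, 0, 0, 1]}}

```text
time: 13.65
tool_pos: [0.4786, -0.1286, 0.0465]
ee_rot: [-3.141, 0.006, 1.54]
wrist_force: [4.7, -11.0, -6.6]
width: 0.0302
```

```bash
cat > st.py <<'E'
from h import *
from fit2 import p
o=robot.get_obs(); X=Rn.from_euler('z',-p[2]).apply(np.array(o['tool_pos'])-[p[0],p[1],0])*1000
F=Rn.from_euler('z',-p[2]).apply(o['wrist_force'])
print(o['time'],'plat',X.round(2),'F',F.round(1),'w',round(o['width'],4),'yaw',np.degrees(o['ee_rot'][2]).round(2))
E
python3 st.py
```

```text
13.65 plat [-0.47  2.67 46.45] F [  5.  -10.8  -6.6] w 0.0302 yaw 88.26
```

>>> {"method": "arm_command", "body": {"plan": [0.3, 0, 0, 0, 0, 0, 1, 0.3, 0, 0, 0, 0, 0, 1, 0.3, 0, 0, 0, 0, 0, 1]}}

```text
time: 14.02
tool_pos: [0.4789, -0.1194, 0.0465]
ee_rot: [-3.141, 0.005, 1.54]
wrist_force: [4.4, -5.6, -6.4]
width: 0.0297
```

```bash
python3 st.py; python3 - <<'E'
from h import *
snap('wrist','wrist12')
E
```

```text
14.025 plat [-0.46 11.87 46.46] F [ 4.5 -5.5 -6.4] w 0.0297 yaw 88.23
```

View pics/wrist12.png

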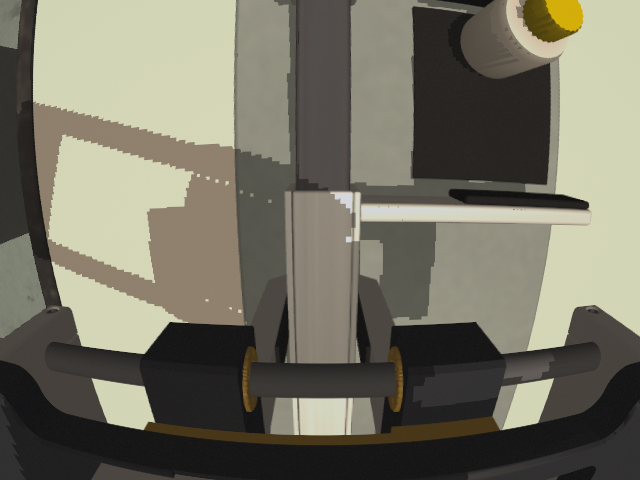

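The sleeve stays fixed in the wrist view (front edge at row 191), so it moves with the gripper. Travel is 12 mm at 5.5 N. I continue to about 40 mm.

>>> {"method": "arm_command", "body": {"plan": [0.4, 0, 0, 0, 0, 0, 1, 0.4, 0, 0, 0, 0, 0, 1, 0.4, 0, 0, 0, 0, 0, 1, 0.4, 0, 0, 0, 0, 0, 1, 0.4, 0, 0, 0, 0, 0, 1, 0.4, 0, 0, 0, 0, 0, 1, 0.3, 0, 0, 0, 0, 0, 1]}}

```text
time: 14.95
tool_pos: [0.4798, -0.0927, 0.0465]
ee_rot: [-3.141, 0.006, 1.541]
wrist_force: [4.6, -8.0, -5.8]
width: 0.0299
```

```bash
python3 st.py
```

```text
14.95 plat [-0.35 38.59 46.46] F [ 4.8 -7.9 -5.8] w 0.0299 yaw 88.27
```

>>> {"method": "arm_command", "body": {"plan": [0.2, 0, 0, 0, 0, 0, 1, 0.2, 0, 0, 0, 0, 0, 1, 0.1, 0, 0, 0, 0, 0, 1]}}

```text
time: 15.32
tool_pos: [0.4799, -0.0877, 0.0465]
ee_rot: [-3.141, 0.006, 1.541]
wrist_force: [4.4, -6.7, -5.4]
width: 0.03
```

>>> {"method": "arm_command", "body": {"plan": [0.1, 0, 0, 0, 0, 0, 1, 0.1, 0, 0, 0, 0, 0, 1]}}

```text
time: 15.58
tool_pos: [0.48, -0.0858, 0.0465]
ee_rot: [-3.141, 0.006, 1.54]
wrist_force: [3.8, -7.0, -6.2]
width: 0.0298
```

>>> {"method": "arm_command", "body": {"plan": [0.1, 0, 0, 0, 0, 0, 1, 0.1, 0, 0, 0, 0, 0, 1]}}

```text
time: 15.82
tool_pos: [0.4801, -0.0837, 0.0465]
ee_rot: [-3.141, 0.006, 1.54]
wrist_force: [4.3, -6.8, -6.1]
width: 0.0303
```

```bash
python3 - <<'E'
from h import *
from fit2 import p,w
o,s=snap('scene','scene13'); a=s['pixels'][:,:,::-1]
cv2.imwrite('pics/c16.png',cv2.resize(a[220:285,325:415],None,fx=8.8,fy=8.8,interpolation=cv2.INTER_CUBIC))
for y in (0,-20,-30): print(y,(proj('scene13',w(p,(-15,y,61.5)))[0]-[325,220])*8.8)
E
```

```text
0 [329.71091204 363.96698944]
-20 [377.27673156 383.46673792]
-30 [401.33191621 393.32823206]
```

View pics/c16.png

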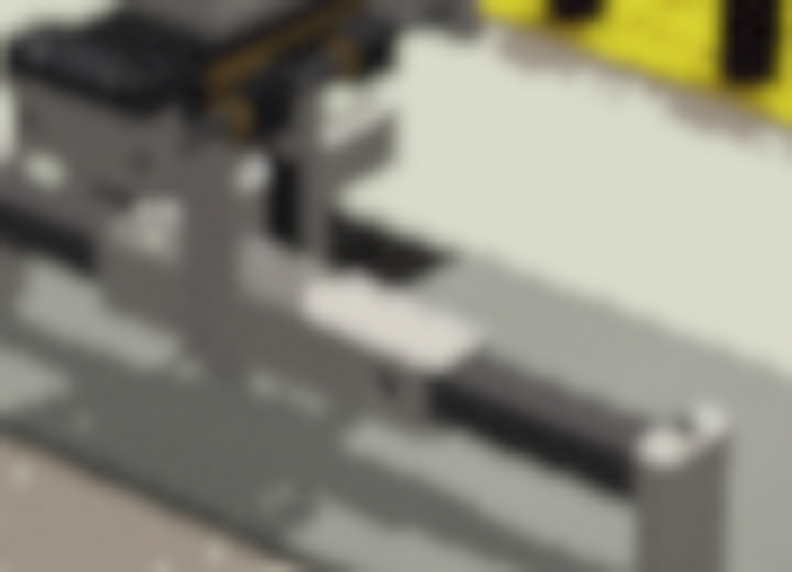

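The closed hole, at crop (387,383), is still roughly 20+ mm short of the button. I continue in moderate steps, watching the force.

>>> {"method": "arm_command", "body": {"plan": [0.1, 0, 0, 0, 0, 0, 1, 0.1, 0, 0, 0, 0, 0, 1, 0.1, 0, 0, 0, 0, 0, 1, 0.1, 0, 0, 0, 0, 0, 1]}}

```text
time: 16.38
tool_pos: [0.4802, -0.0798, 0.0465]
ee_rot: [-3.141, 0.006, 1.54]
wrist_force: [4.8, -7.1, -6.8]
width: 0.0299
```

>>> {"method": "arm_command", "body": {"plan": [0.1, 0, 0, 0, 0, 0, 1, 0.1, 0, 0, 0, 0, 0, 1, 0.1, 0, 0, 0, 0, 0, 1, 0.1, 0, 0, 0, 0, 0, 1]}}

```text
time: 16.88
tool_pos: [0.4803, -0.0758, 0.0465]
ee_rot: [-3.141, 0.006, 1.54]
wrist_force: [4.1, -7.4, -7.0]
width: 0.0297
```

>>> {"method": "arm_command", "body": {"plan": [0.1, 0, 0, 0, 0, 0, 1, 0.1, 0, 0, 0, 0, 0, 1, 0.1, 0, 0, 0, 0, 0, 1, 0.1, 0, 0, 0, 0, 0, 1]}}

```text
time: 17.38
tool_pos: [0.4805, -0.0718, 0.0465]
ee_rot: [-3.141, 0.006, 1.54]
wrist_force: [5.2, -7.4, -6.5]
width: 0.03
```

Travel is 60 mm. I use smaller steps now.

>>> {"method": "arm_command", "body": {"plan": [0.1, 0, 0, 0, 0, 0, 1, 0.1, 0, 0, 0, 0, 0, 1]}}

```text
time: 17.62
tool_pos: [0.4805, -0.0698, 0.0465]
ee_rot: [-3.141, 0.006, 1.54]
wrist_force: [5.4, -6.3, -5.5]
width: 0.0299
```

>>> {"method": "arm_command", "body": {"plan": [0.1, 0, 0, 0, 0, 0, 1, 0.1, 0, 0, 0, 0, 0, 1]}}

```text
time: 17.88
tool_pos: [0.4806, -0.0678, 0.0465]
ee_rot: [-3.141, 0.006, 1.54]
wrist_force: [3.5, -7.3, -6.3]
width: 0.0296
```

>>> {"method": "arm_command", "body": {"plan": [0.1, 0, 0, 0, 0, 0, 1, 0.1, 0, 0, 0, 0, 0, 1]}}

```text
time: 18.12
tool_pos: [0.4807, -0.0655, 0.0465]
ee_rot: [-3.141, 0.006, 1.54]
wrist_force: [5.5, -2.2, -4.5]
width: 0.0301
```

The force dropped to 2 N at 66 mm travel, a possible click. I look before going further.

```bash
python3 st.py; python3 - <<'E'
from h import *
o,s=snap('scene','scene14'); a=s['pixels'][:,:,::-1]
cv2.imwrite('pics/c17.png',cv2.resize(a[220:285,325:415],None,fx=8.8,fy=8.8,interpolation=cv2.INTER_CUBIC))
E
python3 st.py
```

```text
18.125 plat [-0.24 65.8  46.47] F [ 5.6 -2.  -4.5] w 0.0301 yaw 88.26
18.175 plat [-0.23 66.73 46.48] F [ 5.8 -2.7 -5.3] w 0.0297 yaw 88.26
```

View pics/c17.png

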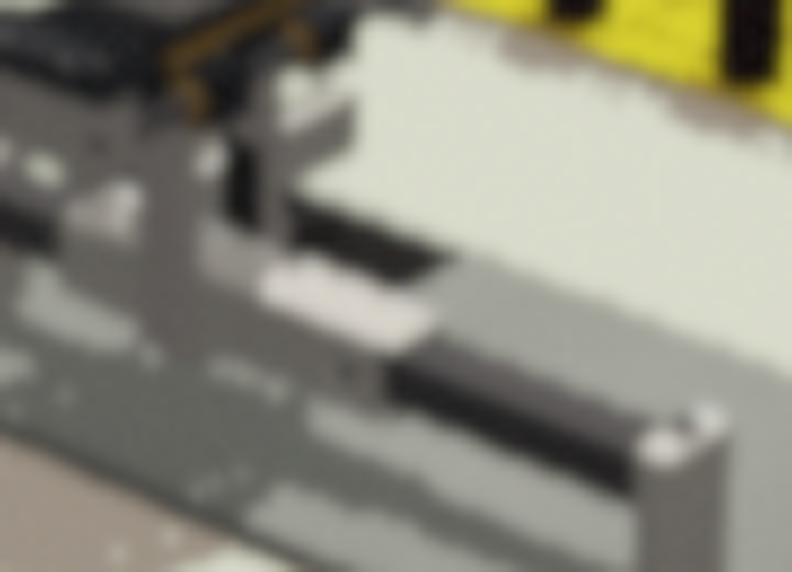

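The closed hole, at (345,368), has turned grey: the nose is emerging and the bevel is helping the sleeve forward. It is almost there, so I go on in half-millimetre rows.

>>> {"method": "arm_command", "body": {"plan": [0.05, 0, 0, 0, 0, 0, 1, 0.05, 0, 0, 0, 0, 0, 1]}}

```text
time: 18.42
tool_pos: [0.4807, -0.0637, 0.0465]
ee_rot: [-3.141, 0.004, 1.541]
wrist_force: [4.7, -5.1, -5.8]
width: 0.0292
```

```bash
python3 st.py
```

```text
18.425 plat [-0.25 67.6  46.46] F [ 4.9 -4.9 -5.8] w 0.0292 yaw 88.28
```

>>> {"method": "arm_command", "body": {"plan": [0.05, 0, 0, 0, 0, 0, 1, 0.05, 0, 0, 0, 0, 0, 1]}}

```text
time: 18.68
tool_pos: [0.4808, -0.0627, 0.0465]
ee_rot: [-3.141, 0.004, 1.541]
wrist_force: [4.6, -3.5, -5.9]
width: 0.0298
```

```bash
python3 st.py
```

```text
18.675 plat [-0.23 68.59 46.47] F [ 4.7 -3.3 -5.9] w 0.0298 yaw 88.28
```

>>> {"method": "arm_command", "body": {"plan": [0.05, 0, 0, 0, 0, 0, 1, 0, 0, 0, 0, 0, 0, 1]}}

```text
time: 18.92
tool_pos: [0.4808, -0.0624, 0.0465]
ee_rot: [-3.142, 0.005, 1.541]
wrist_force: [4.4, -4.5, -6.3]
width: 0.0301
```

```bash
python3 st.py; python3 - <<'E'
from h import *
from fit2 import p,w
o,s=snap('scene','scene15'); a=s['pixels'][:,:,::-1]
cv2.imwrite('pics/c18.png',cv2.resize(a[245:275,345:385],None,fx=16,fy=16,interpolation=cv2.INTER_CUBIC))
o,s=snap('side','side15'); a=s['pixels'][:,:,::-1]
cv2.imwrite('pics/c19.png',cv2.resize(a[180:260,320:420],None,fx=7,fy=7,interpolation=cv2.INTER_CUBIC))
print((proj('side15',[w(p,(-15,0,61)),w(p,(-18.8,0,61)),w(p,(-18.8,0,58))])-[320,180])*7)
E
```

```text
18.925 plat [-0.21 68.88 46.47] F [ 4.5 -4.4 -6.3] w 0.0301 yaw 88.28
[[414.53770157 205.05832602]
 [423.52714559 207.56726452]
 [422.95707043 213.55958967]]
```

View pics/c18.png

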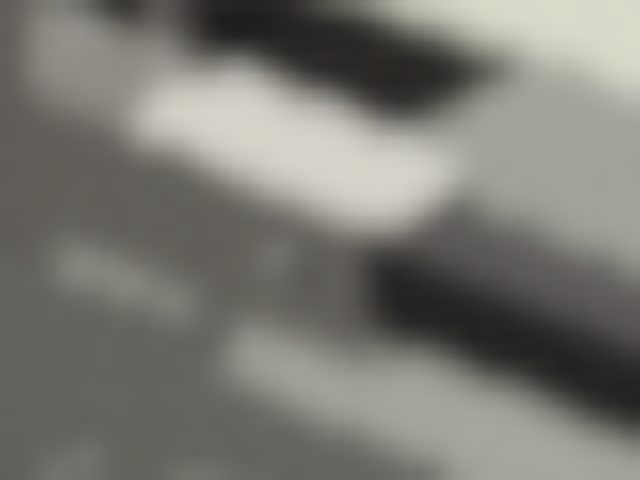

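View pics/c19.png

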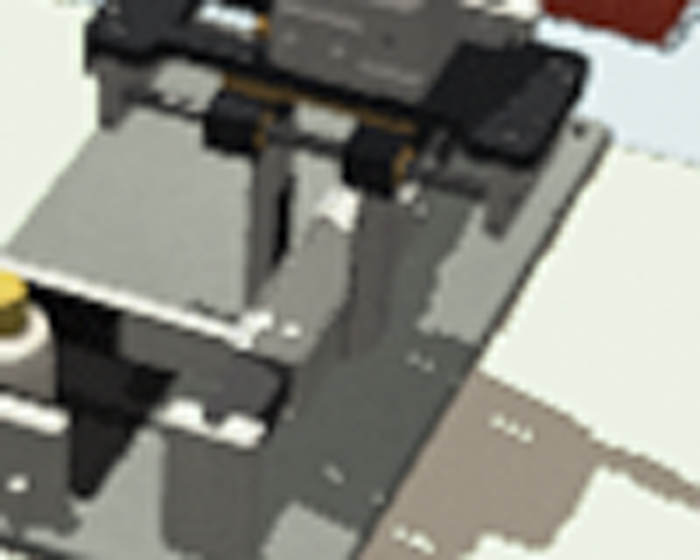

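>>> {"method": "arm_command", "body": {"plan": [0.05, 0, 0, 0, 0, 0, 1, 0, 0, 0, 0, 0, 0, 1]}}

```text
time: 19.27
tool_pos: [0.4808, -0.0621, 0.0465]
ee_rot: [-3.142, 0.005, 1.541]
wrist_force: [5.0, -5.7, -5.3]
width: 0.0303
```

```bash
python3 st.py
```

```text
19.275 plat [-0.21 69.24 46.48] F [ 5.2 -5.6 -5.3] w 0.0303 yaw 88.28
```

>>> {"method": "arm_command", "body": {"plan": [0.05, 0, 0, 0, 0, 0, 1, 0, 0, 0, 0, 0, 0, 1]}}

```text
time: 19.52
tool_pos: [0.4808, -0.0616, 0.0465]
ee_rot: [-3.142, 0.005, 1.541]
wrist_force: [4.9, -5.7, -5.6]
width: 0.0299
```

```bash
python3 st.py; python3 - <<'E'
from h import *
for f,n in [('wrist12','wrist12'),('',"wrist16")]:
    if not f: snap('wrist','wrist16')
    a=np.load('pics/'+n+'.npz')['pixels'][:,:,::-1]
    cv2.imwrite('pics/d_'+n+'.png',cv2.resize(a[170:240,270:380],None,fx=6,fy=6,interpolation=cv2.INTER_CUBIC))
E
```

```text
19.525 plat [-0.22 69.73 46.49] F [ 5.1 -5.6 -5.6] w 0.0299 yaw 88.28
```

View pics/d_wrist12.png

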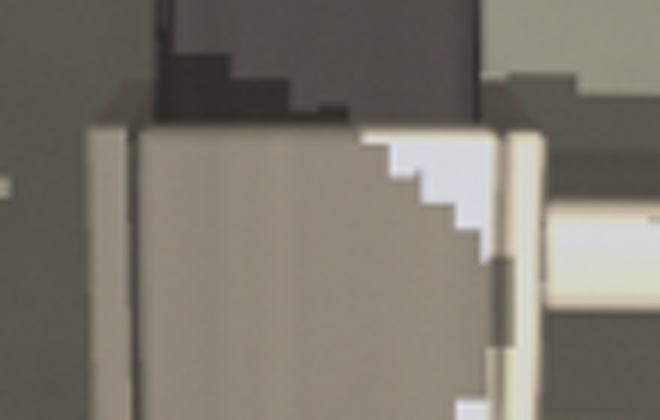

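View pics/wrist16.png

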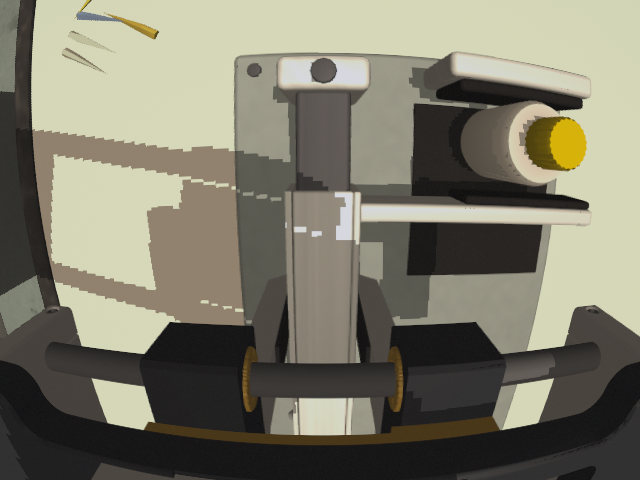

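The sleeve has not slipped in the grip (edge still at row 191). There is a small bump by the sleeve's left edge near (291,410), so I zoom in there.

```bash
python3 - <<'E'
from h import *
from fit2 import p,w
a=np.load('pics/wrist16.npz')['pixels'][:,:,::-1]
cv2.imwrite('pics/c20.png',cv2.resize(a[395:440,265:340],None,fx=8,fy=8,interpolation=cv2.INTER_CUBIC))
print((wproj('wrist16',[w(p,(-15,0,61)),w(p,(-18.8,0,61)),w(p,(-18.8,4,61)),w(p,(-18.8,-4,61))])-[265,395])*8)
E
```

```text
[[251.32789659 164.58271792]
 [197.22630443 163.35799255]
 [194.47765379 122.00594335]
 [199.9523727  203.695829  ]]
```

View pics/c20.png

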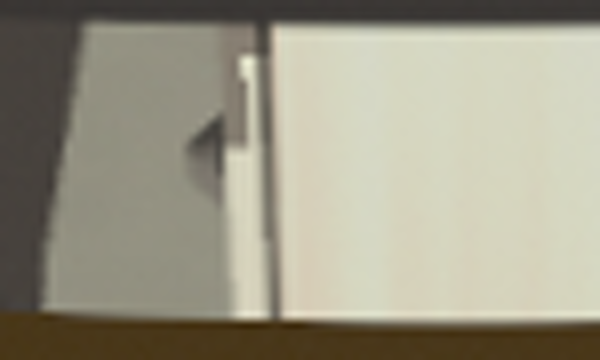

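```bash
python3 - <<'E'
from h import *
from fit2 import p,w
print((wproj('wrist16',[w(p,(-15,0,73)),w(p,(15,0,73)),w(p,(-15,-15,73)),w(p,(-18.8,0,58)),w(p,(-16.3,0,61))])-[265,395])*8)
E
```

```text
[[241.27660746 280.22117564]
 [691.20819957 279.3749927 ]
 [250.39156189 426.58821969]
 [200.25115325 135.95626547]
 [232.80285815 164.19676129]]
```

>>> {"method": "arm_command", "body": {"plan": [0.05, 0, 0, 0, 0, 0, 1, 0, 0, 0, 0, 0, 0, 1]}}

```text
time: 19.82
tool_pos: [0.4808, -0.0611, 0.0465]
ee_rot: [-3.141, 0.005, 1.541]
wrist_force: [5.8, -4.3, -6.1]
width: 0.0296
```

```bash
python3 st.py; python3 - <<'E'
from h import *
snap('wrist','wrist17')
a=np.load('pics/wrist17.npz')['pixels'][:,:,::-1]
cv2.imwrite('pics/c21.png',cv2.resize(a[395:440,265:340],None,fx=8,fy=8,interpolation=cv2.INTER_CUBIC))
E
```

```text
19.825 plat [-0.23 70.23 46.47] F [ 6.  -4.1 -6.1] w 0.0296 yaw 88.28
```

View pics/c21.png

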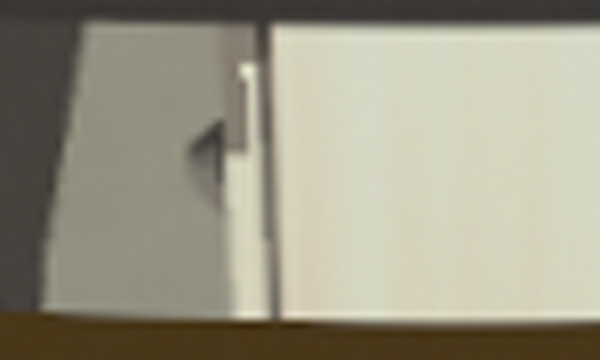

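The tip is at 186 in both frames, matching the fully-out prediction once corrected for the edge bias. It did not change over another 0.5 mm of travel, so the button is fully out and the sleeve is within its play. I stop pushing and release.

>>> {"method": "arm_command", "body": {"plan": [0, 0, 0, 0, 0, 0, 0.5, 0, 0, 0, 0, 0, 0, 0.2, 0, 0, 0, 0, 0, 0, 0.1, 0, 0, 0, 0, 0, 0, 0.1, 0, 0, 0, 0, 0, 0, 0.1]}}

```text
time: 20.5
tool_pos: [0.4801, -0.0587, 0.0465]
ee_rot: [-3.14, 0.0, 1.541]
wrist_force: [1.7, 0.1, 0.1]
width: 0.0763
```

```bash
python3 st.py; python3 - <<'E'
from h import *
snap('wrist','wrist18')
a=np.load('pics/wrist18.npz')['pixels'][:,:,::-1]
cv2.imwrite('pics/c22.png',cv2.resize(a[395:440,265:340],None,fx=8,fy=8,interpolation=cv2.INTER_CUBIC))
E
```

```text
20.5 plat [-0.99 72.61 46.53] F [1.7 0.1 0.1] w 0.0763 yaw 88.3
```

View pics/wrist18.png

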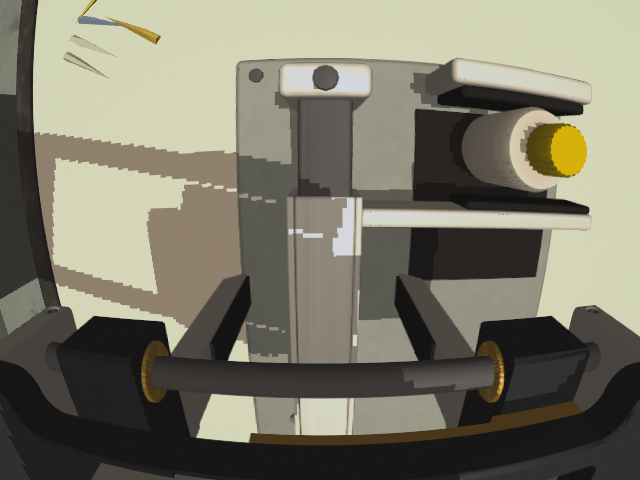

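View pics/c22.png

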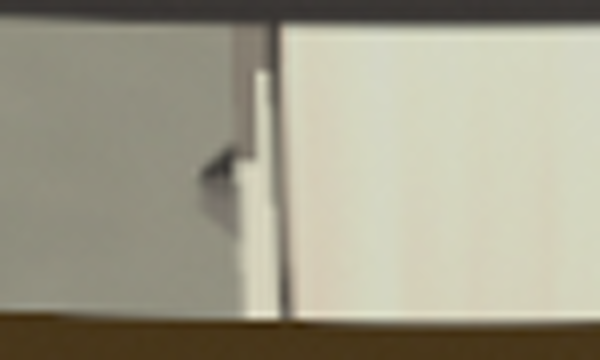

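>>> {"method": "arm_command", "body": {"plan": [0, 0, -3, 0, 0, 0, 0, 0, 0, -5, 0, 0, 0, 0, 0, 0, -5, 0, 0, 0, 0, -4, 0, -3, 0, 0, 0, 0, -6, 0, 0, 0, 0, 0, 0, -6, 0, 0, 0, 0, 0, 0, 0, 0, 0, 0, 0, 0, 0, 0, 0, 0, 0, 0, 0, 0]}}

```text
time: 21.55
tool_pos: [0.4755, -0.2184, 0.2062]
ee_rot: [-3.139, -0.001, 1.54]
wrist_force: [0.1, -0.0, 0.7]
width: 0.094
```

```bash
python3 st.py; python3 - <<'E'
from h import *
from fit2 import p,w
snap('wrist','wrist19')
o,s=snap('scene','scene19'); a=s['pixels'][:,:,::-1]
cv2.imwrite('pics/c23.png',cv2.resize(a[220:310,300:420],None,fx=6.6,fy=6.6,interpolation=cv2.INTER_CUBIC))
print(wproj('wrist19',[w(p,(-15,55+t,73)) for t in (66,70,74)]))
a=np.load('pics/wrist19.npz')['pixels'][:,:,::-1]
cv2.imwrite('pics/c24.png',cv2.resize(a[60:260,240:440],None,fx=3,fy=3,interpolation=cv2.INTER_CUBIC))
E
```

```text
21.55 plat [ -0.89 -87.18 206.22] F [ 0.1 -0.   0.7] w 0.094 yaw 88.26
[[305.65248595  -8.47278545]
 [305.68355168 -12.51189447]
 [305.71580893 -16.5120402 ]]
```

View pics/wrist19.png

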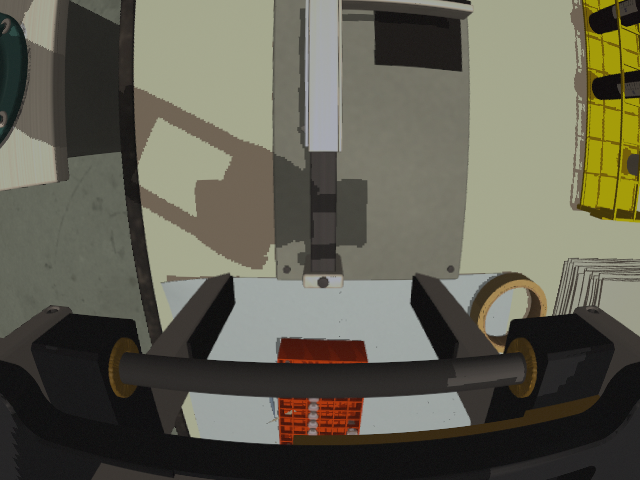

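View pics/c23.png

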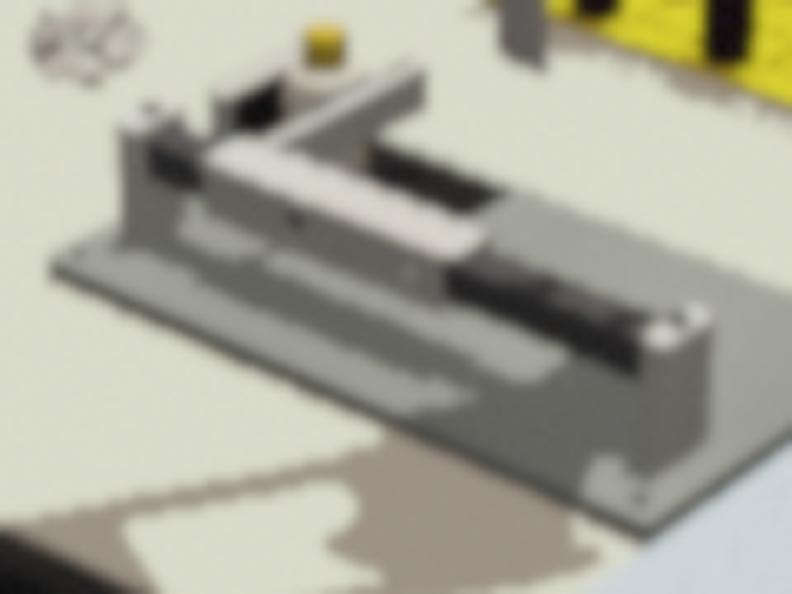

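The scene crop shows the open hole now empty (dark, at (295,218)), the button filling the closed hole at (410,272), and the bottle standing between bar and stop. I'll take a closer wrist look at the button from the front side.

```bash
python3 - <<'E'
from fit2 import *
print(w(p,(-75,-65,0)))
E
python3 go.py 0.402 -0.194 0.12 88.3 3 0
```

```text
[ 0.40211627 -0.19404407 -0.00323882]
21.65 [ 0.4758 -0.2175  0.2065] [-1.799e+02 -2.000e-02  8.838e+01] [0.5 0.3 0.6] 0.09398821440127714
[0.71, -2.48, 2.89, -0.03, -0.01, 0.03, 0.0, 0.71, -2.48, 2.89, -0.03, -0.01, 0.03, 0.0, 0.71, -2.48, 2.89, -0.03, -0.01, 0.03, 0.0]
```

>>> {"method": "arm_command", "body": {"plan": [0.7, -2.5, 2.8, 0, 0, 0, 0, 0.7, -2.5, 2.8, 0, 0, 0, 0, 0.7, -2.5, 2.8, 0, 0, 0, 0, 0, 0, 0, 0, 0, 0, 0, 0, 0, 0, 0, 0, 0, 0]}}

```text
time: 22.28
tool_pos: [0.4029, -0.1956, 0.1244]
ee_rot: [3.14, 0.002, 1.542]
wrist_force: [0.4, 0.7, 0.4]
width: 0.0942
```

```bash
python3 st.py; python3 - <<'E'
from h import *
from fit2 import p,w
snap('wrist','wrist20')
q=wproj('wrist20',[w(p,(-15,0,58)),w(p,(-18.8,0,58)),w(p,(-15,70,58)),w(p,(-15,-20,58))]); print(q)
x,y=q[1].astype(int)
x0=max(0,x-40);y0=max(0,y-35)
a=np.load('pics/wrist20.npz')['pixels'][:,:,::-1]
cv2.imwrite('pics/c25.png',cv2.resize(a[y0:y0+70,x0:x0+90],None,fx=8,fy=8,interpolation=cv2.INTER_CUBIC)); print((q-[x0,y0])*8)
E
```

```text
22.275 plat [-74.13 -66.5  124.44] F [0.4 0.7 0.4] w 0.0942 yaw 88.37
[[412.65701991 157.1885341 ]
 [407.06673485 156.98593465]
 [413.14550529  53.16239804]
 [411.65171596 187.24263206]]
[[ 365.25615927  289.50827278]
 [ 320.5338788   287.88747717]
 [ 369.16404234 -542.70081568]
 [ 357.21372765  529.9410565 ]]
```

View pics/c25.png

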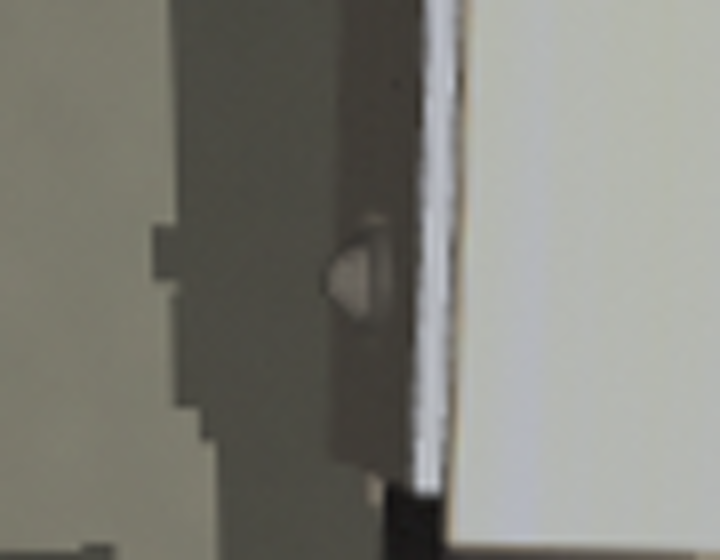

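View pics/wrist20.png

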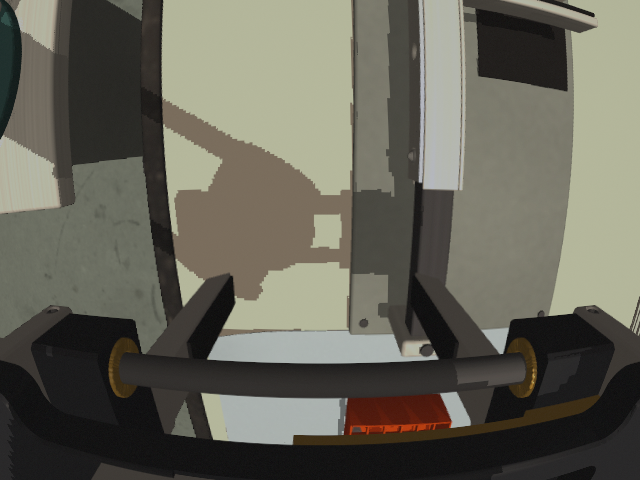

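The button stands fully proud: its tip is at 325 against ~321 predicted for 3.8 mm, nearly centred in its hole. Last check of bottle and bystanders from the side.

>>> {"method": "arm_command", "body": {"plan": [-3, 0, -5, 0, 0, 0, 0, -4, 0, -4, 0, 0, 0, 0, 0, 0, 0, 0, 0, 0, 0, 0, 0, 0, 0, 0, 0, 0]}}

```text
time: 22.82
tool_pos: [0.4, -0.2654, 0.2129]
ee_rot: [-3.141, -0.0, 1.541]
wrist_force: [-0.1, 0.5, 0.5]
width: 0.0941
```

```bash
python3 - <<'E'
from h import *
o,s=snap('side','side21'); a=s['pixels'][:,:,::-1]; print(o['time'],o['tool_pos'],o['wrist_force'])
cv2.imwrite('pics/c26.png',cv2.resize(a[140:420,180:440],None,fx=2.1,fy=2.1,interpolation=cv2.INTER_CUBIC))
E
```

```text
22.825 [ 0.39996691 -0.26537584  0.21291541] [-0.0519564   0.53166942  0.46284285]
```

View pics/c26.png

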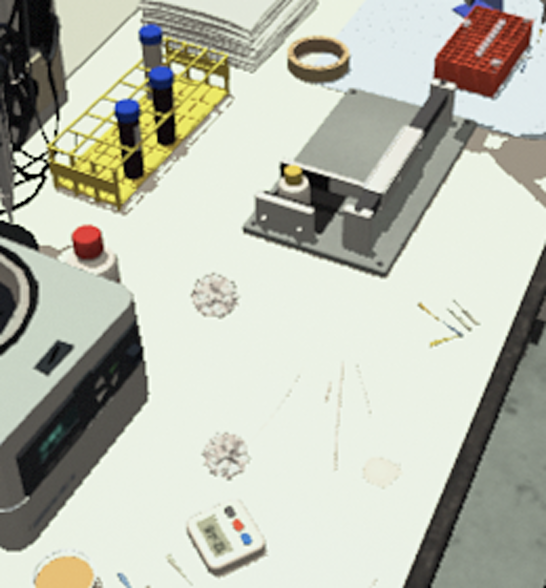

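The bottle stands upright between bar and stop, and the timer, tape roll and spirit bottle are where they were. Handing in.

```bash
python3 -c "
from bench import close_job
print(close_job())"
```

```text
the job is handed in; nothing more can be done
None
```

The job is done and handed in at about 23 s of the 48 s allowed. No verdict was reported.

- **Bottle:** I stood it upright on the mat, with an estimated 2–3 mm gap to the end stop, and let go of it. The last side picture shows it still upright between bar and stop.
- **Sleeve:** I pinched the button flush and slid the sleeve about 70 mm until the button came out through the second hole. The slide took roughly 5–8 N, peaking at 11 N when it first broke loose.
- **Lock check:** A close wrist view shows the button standing out by about its full 3.8 mm, nearly centred in the hole. The first hole is empty.
- **Release and bystanders:** The gripper is open and clear, the wrist force is near zero, and the timer, tape roll and spirit bottle look unmoved.

**What was not clear-cut:**
- I never felt a hard click. The force only dipped to about 2 N near 66 mm, then stayed at 4–6 N. I judged the lock from pictures and did not test it by pushing the sleeve forward or back.
- I moved on by about 3 mm after the dip, in half-millimetre rows, before I was sure the button was fully out.
- The wrist camera read platform heights about 3 mm low, and its bottle position differed from the fixed cameras' by 2–4 mm. I corrected for both when placing the bottle.

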